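# Knock the jig's dowel home and offer up the cranked lever

## Robot

A 7-joint arm with a two-finger parallel gripper is mounted at the origin on a cart in front of the work surface, level with it; the furniture and walls round the work are solid. World frame = base frame: x ahead of the robot, y to its left, z up, the work surface at z = 0. Lengths are in m, angles in rad, forces in N, time in s.
With the tool pointing down it reaches from about 0.425 to 0.925 m from the base axis. Payload 6.8 kg.
Tool frame: the origin (TCP) lies on the centre line of the jaws, within the pads' length; the fingertips stand 8 mm ahead of it and the grasp point (between the pads) lies 11 mm behind it (bot.tips_ahead is the distance from the TCP to the fingertips, in m); z points along the fingers, y is the line along which they close (so a half turn about z gives the same grasp; the last joint's range is limited). The gripper opens to 85 mm and grips with 20 to 120 N. Pads are 22 mm wide; open, the fingers measure 114 mm over their backs; the gripper's body (76 mm by 85 mm) begins 54 mm behind the grasp point. The pads swing forward as they close: fully open they stand 13 mm farther back than shut.
Start: joints at [1.047, 0.477, 0.022, 1.555, -0.011, 1.109, -0.083], TCP at [0.273, -0.617, 0.239] pointing down, gripper open.
Joint ranges: [-2.96, 2.96], [-0.34, 2.1], [-1.41, 1.46], [0.24, 2.44], [-1.37, 4.51], [0.17, 1.92], [-2.96, 2.96]. Speed limits (rad/s): [2.39, 2.39, 3.14, 3.14, 3.14, 3.14, 3.14].

## Interface

Orientations are given as a unit quaternion [w, x, y, z].
In Python, from station import bot gives the robot as it stands.
- The arm moves only by the tool send_rows, never from a script. Its argument "deltas" is text: rows parted by semicolons, each of 4 numbers parted by spaces: the shift along the tool's x, y, z in m, then the turn about the tool's z in degrees. In form: x y z spin; .... A call has 1 to 5 rows; each row is the pose to reach, as a shift and turn from the pose commanded when the call began, along the tool's axes at that moment; what a row does not reach only later rows make up. A row lasts 1/10 s, in which the tool goes at most 50 mm and 8.59 degrees, less where a joint would pass 70% of its speed; a pose out of reach is approached as far as the arm can. A call with a gripper value outside its range is refused whole. "claw" is the opening, from 0 (shut) to 1 (fully open), set as the call begins (left out, the last holds). The fingers move at their own pace and stop on an object; "force" is the grip in N (left out, the last holds). Time passes only in rows, so rows that repeat a pose let the fingers close. It gives the time, the measured TCP pose, the force, the opening and the grip force at its end, in the units of the state.
- bot.get_obs(): the state, without advancing time (a new reading comes with each control period).
- bot.read_camera(name): name is "scene" or "top" or "wrist"; returns a dict with "img" (384x512x3 uint8, red, green, blue), "depth" (384x512 float32, m along the optical axis (not along the pixel's ray), 0 where there is no reading), "fx", "fy", "cx", "cy" (pixels), "camera_from_world" (4x4, takes a point from world to camera coordinates). Camera axes: x right, y up, looking along -z (the intrinsics and any distortion apply to the point x, -y, -z); pixel columns grow to the right and rows downward; lengths in m; the calibration is good to about 2 mm. A picture is of the moment at which its call begins.
- bot.hand_in(): hands the job in; it is judged then, once.
Trained networks look in a picture, given as the dict that the camera call returned (one of the last four; its "shot" number tells which), for a name from the list of things; names that differ only in an ending like _2 or _b are one class to them, and where a whole thing is asked for, a point or a joint stands for the part that bears it (a point fixed in the world has none). Each returns a list of dicts, best first, with "confidence" (0 to 1); they miss things now and then, are a little off and sometimes report something else, mostly with a low value. They report only what shows in the picture. A call takes as long as a camera call.
- bot.masks_of(picture, query): "mask" (384x512 bool, what is visible of it).
- bot.landmark_of(picture, query): "xyz" ([x, y, z] in m, in world coordinates, good to about 4 mm: a listed point, or the origin of a listed thing).
The state is a dict: "t": time; "q": joint angles; "joint_vel": joint speeds; "joint_torque": joint torques, N m; "eef_pos": TCP position; "tool_rot": TCP orientation; "contact_force": force on the tool from outside, world axes, zero at the start; "torque": the same for the moment, N m; "gripper_width": opening from 0.0 (shut) to 1.0 (fully open); "grasp_force": force on a finger pad.
Only numpy, scipy, OpenCV 4.12 (cv2) and the standard library are available. Lean on these libraries where they do the work, as an engineer would, in place of code of your own. Each camera call takes 0.05 s, during which the arm holds its last target. There are 200 camera calls.

## Task

Knock the jig's raised dowel fully home with sharp taps of the brass mallet, until its collar sits on the bush, and put the mallet back down on the bench clear of the jig. Then lift the cranked clamp lever by its balance point and finish holding it there, level and still, about 15 mm clear above the pins, with its big bore lined up over the stud and its small bore over the dowel, so that I can grease both pins before it goes on. Do not push the dowel with the gripper or the lever, do not knock the lever against the jig, and leave everything else on the bench where it lies.

Things in the scene. Friction and masses are not known exactly. Their poses are not given: they have to be found in the camera images.
- jig: Jig fixed to the bench: dark steel plate 220 x 92 x 16 mm, cap screws at its corners (tops 21 mm up), a bright stud at one end, a bush with a dowel at the other. Origin on the bench, z up, x from stud to dowel: stud axis at x -57.0, y 0 mm; dowel axis at x +115.0, y +20 mm; plate from x -83 to +137, y -38 to +54 mm. x points to the robot's left within 0.25 rad. A lever in place has the same origin and axes.
- stud_top (a point): Centre of the top of the fixed stud: 17 mm thick pin, top 56 mm above the bench, on a 30 mm wide shoulder that ends 40 mm above the bench. Axes as the jig's.
- dowel_top (a point): Centre of the top of the dowel: a 10 mm thick upright pin standing 16 mm above its collar (19 mm wide, 4 mm thick). Fully home, the collar sits on the 27 mm wide bush and the dowel's top is 56 mm above the bench, level with the stud; at the start it stands 9 to 12 mm higher and a gap shows under the collar.
- dowel (a joint): Depth in m to which the dowel is driven: 0 to 0.003 at the start, 0.012 fully home (a hard stop, collar on the bush). A stiff fit: it moves only while pushed with more than about 9 N and stays where it is left; a tap with the mallet moving at 0.1 m/s or more drives it down by millimetres at well over 0.02 m/s.
- mallet: Brass mallet, 0.36 to 0.5 kg, standing on one face: head a waisted cylinder 36 mm in diameter, 64 mm high, flat faces; wooden handle with flat sides, 16 mm wide, 22 mm high, level, out to 157 mm from the head's axis (last 34 mm a 20 x 26 mm knob). Origin at the centre of the lower face, z up, x along the handle. At the start the handle points to the robot within 0.3 rad; it stands left of the jig.
- mallet_grip (a point): Point in the middle of the mallet's handle 55 mm from the head's axis and 32 mm above the lower face, a good place to grip across the handle (16 mm wide; free of the head by 27 mm). Axes as the mallet's.
- lever: Cranked lever, grey casting, 0.44 to 0.72 kg, lying flat: hub 42 mm in diameter, 31 mm high, with clamp ears and bolt at one side; arm 12 mm wide, 4 to 24 mm above the underside, straight for 108 mm from the bore, then cranked 20 mm sideways; eye 28 mm in diameter, 27 mm high. Origin on the underside below the balance point, z up, x from hub to eye; at the start x points to the robot within 0.3 rad.
- balance (a point): The lever's balance point (centre of mass): on the straight arm, in the middle of its width, 14 mm above the underside, 57.0 mm from the axis of the big bore. The arm is free to be gripped across its 12 mm width from 36 mm hubwards to 50 mm eyewards of this point. Axes as the lever's. Lever and mallet lie side by side left of the jig, in either order.
- big_bore (a point): Centre of the 19 mm bore at the hub's underside, at x -57.0, y 0 in the lever's frame. It belongs over the stud. Axes as the lever's.
- small_bore (a point): Centre of the 12 mm bore at the eye's underside, at x +115.0, y +20 mm in the lever's frame. It belongs over the dowel. Axes as the lever's.
- small_hammer: Bystander: light steel cross-pein hammer with a long wooden handle, 73 x 209 x 24 mm, lying at the right; not the mallet. Origin at the centre of its underside.
- tape_roll: Bystander: small roll of tape lying flat, 57 mm in diameter, 19 mm high, right of the jig. Origin at the centre of its underside.
- wood_rib: Bystander: flat wooden rib, 89 x 38 x 8 mm, behind at the left. Origin at the centre of its underside.
- carved_disc: Bystander: carved disc, 40 mm in diameter and 11 mm high, in front of the jig. Origin at the centre of its underside.
- carved_knob: Bystander: tall carved disc, 28 mm in diameter and 18 mm high, behind at the left. Origin at the centre of its underside.
- egg_stone: Bystander: smooth egg-shaped stone, 44 x 34 x 26 mm, behind at the left. Origin at the centre of its underside.
- stay_pole: Fixed obstacle: upright pole 32 mm thick, taller than the robot, at the bench's front edge at the right, axis about x 0.34, y -0.30 m. Beside it a grey motor hangs round x 0.36, y -0.20 m, 0.60 m above the bench and up, and to its right stands a jointed lamp (x 0.33 to 0.56, y -0.32 to -0.75 m, up to 0.59 m): keep the arm clear of that corner.
- tub_stack: Fixed obstacle: stack of white tubs, 0.15 m high, on the left: it fills x 0.47 to 0.63, y 0.43 to 0.62 m.
- wood_step: Bystander: hardwood offcut, 28 x 60 x 22 mm, behind the jig. Origin at the centre of its underside.

How it is judged:
By the outcome, as a careful person would: the job done as asked, in the order asked, and still so for the second after the job is handed in, while the arm keeps its last pose, push and grip.
It also fails if it takes over 64 s, if anything falls off the work surface, if the arm or the gripper's body presses on something with over 40 N, if the wrist force passes 120 N, or if a joint passes its speed limit or range.

## Working session

There is one attempt and no reset: what is moved stays moved. The work goes in short steps, Python scripts to look and compute and a tool call to move; the robot and the scene stay as the last step left them, time stands still between calls to the robot, and variables do not carry over. Pictures are saved under pics/ and viewed, at most 10 in all, crops included, and the job is handed in when it is done.

Besides the shell and the picture viewer there is one more tool, called after "Request:" as name(argument=value, ...) on one line, values as JSON. send_rows: Moves the arm, as the interface text tells. Its arguments: {"type":"object","properties":{"deltas":{"type":"string"},"claw":{"type":"number"},"force":{"type":"number"}},"required":["deltas"]}

```bash
mkdir -p pics; ls; cat > h.py <<'E'
import numpy as np, cv2
from station import bot
def px(p,X):
    c=p["camera_from_world"]@np.r_[X,1]; return c
def world(p,u,v,d=None):
    d=p["depth"][int(v),int(u)] if d is None else d
    c=np.array([(u-p["cx"])/p["fx"]*d,-(v-p["cy"])/p["fy"]*d,-d,1]); return (np.linalg.inv(p["camera_from_world"])@c)[:3]
def lm(p,q):
    r=bot.landmark_of(p,q)
    return [(np.round(a["xyz"],4).tolist(),round(a["confidence"],2)) for a in r[:2]]
def rot():
    from scipy.spatial.transform import Rotation as R
    o=bot.get_obs(); w,x,y,z=o["tool_rot"]; return np.array(o["eef_pos"]),R.from_quat([x,y,z,w]).as_matrix()
E
python3 - <<'E'
from h import *
o=bot.get_obs(); print({k:np.round(v,3) for k,v in o.items()}, bot.tips_ahead)
for n in ["scene","top"]:
    p=bot.read_camera(n); cv2.imwrite(f"pics/{n}0.png",p["img"][:,:,::-1])
    print(n,np.round(np.linalg.inv(p["camera_from_world"])[:3,3],2))
    for q in ["jig","stud_top","dowel_top","mallet","mallet_grip","lever","balance","big_bore","small_bore"]:
        print(q,lm(p,q))
E
```

```text
pics
{'t': np.float64(0.0), 'q': array([ 1.047,  0.478,  0.022,  1.556, -0.011,  1.109, -0.083]), 'joint_vel': array([ 0.001, -0.001, -0.   ,  0.   , -0.001, -0.001,  0.001]), 'joint_torque': array([-0.0000e+00, -5.9647e+01,  1.6070e+00, -2.8120e+01,  1.2000e-02,
        9.0000e-03,  0.0000e+00]), 'eef_pos': array([ 0.272, -0.617,  0.238]), 'tool_rot': array([-0.001,  0.978,  0.206, -0.   ]), 'contact_force': array([-0.196,  0.449, -0.202]), 'torque': array([ 0.014, -0.041, -0.015]), 'grasp_force': np.float64(0.0), 'gripper_width': np.float64(0.999)} 0.008
scene [-0.59 -0.61  0.3 ]
jig [([0.5553, -0.1066, 0.0047], 0.66)]
stud_top [([0.5618, -0.1628, 0.0544], 0.67), ([0.5189, 0.1591, 0.0145], 0.36)]
dowel_top [([0.5308, 0.0096, 0.0662], 0.58)]
mallet [([0.5481, 0.2998, 0.0007], 0.5)]
mallet_grip [([0.4956, 0.2942, 0.0328], 0.62)]
lever [([0.5198, 0.1635, -0.0018], 0.63)]
balance [([0.5206, 0.1621, 0.0182], 0.73)]
big_bore [([0.583, 0.1542, 0.0014], 0.54)]
small_bore [([0.4001, 0.1635, 0.0027], 0.86), ([0.556, -0.1061, 0.0026], 0.56)]
top [0.39 0.09 1.47]
jig [([0.5568, -0.106, 0.0021], 0.96), ([0.5771, 0.1539, -0.0001], 0.25)]
stud_top [([0.5633, -0.166, 0.057], 0.97)]
dowel_top [([0.5269, 0.002, 0.0649], 0.41), ([0.5187, 0.1604, -0.0015], 0.21)]
mallet [([0.5472, 0.2985, -0.0036], 0.66), ([0.5613, -0.1691, 0.0566], 0.27)]
mallet_grip [([0.4894, 0.2966, 0.0338], 0.9)]
lever [([0.5232, 0.1629, -0.0035], 0.77), ([0.4091, 0.1604, -0.0008], 0.67)]
balance [([0.5198, 0.1625, 0.013], 0.68)]
big_bore [([0.5802, 0.1534, 0.0007], 0.96)]
small_bore [([0.4063, 0.1629, -0.0012], 0.65)]
```

View pics/top0.png

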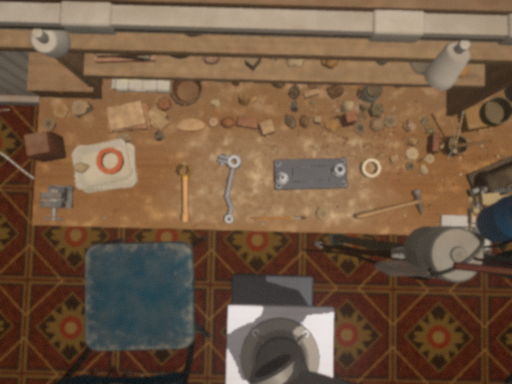

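View pics/scene0.png

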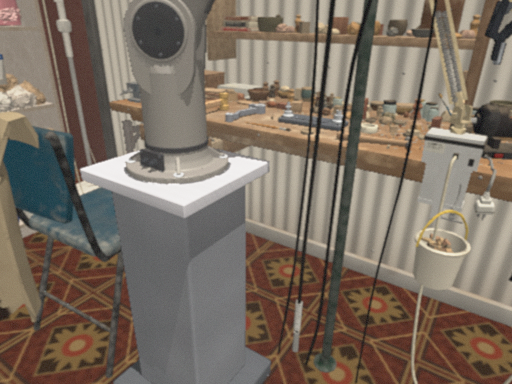

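The top view shows the mallet at column 185, the lever at 230, and the jig at columns 275–347. In the scene view the pole stands at about column 355. The start pose is beyond the pole, so I'll check the route before moving.

```bash
python3 - <<'E'
from h import *
print([a for a in dir(bot) if a[0]!='_'])
for n in ["scene","top"]:
    p=bot.read_camera(n)
    for X in [(.273,-.617,.239),(.34,-.3,0),(.34,-.3,.4),(0,0,0),(0,0,.4)]:
        c=px(p,X); print(n,X,round(p["cx"]+p["fx"]*c[0]/-c[2]),round(p["cy"]-p["fy"]*c[1]/-c[2]),round(-c[2],2))
    # cloud summary around the pole corner
    v,u=np.mgrid[0:384,0:512]; d=p["depth"]
    C=np.stack([(u-p["cx"])/p["fx"]*d,-(v-p["cy"])/p["fy"]*d,-d,np.ones_like(d)],-1)[d>0]
    W=(C@np.linalg.inv(p["camera_from_world"]).T)[:,:3]
    s=W[(W[:,0]>-.1)&(W[:,0]<.6)&(W[:,1]<-.1)&(W[:,1]>-.8)&(W[:,2]>.06)]
    H,_,_,=np.histogram2d(s[:,0],s[:,1],bins=[np.arange(-.1,.61,.05),np.arange(-.8,-.09,.05)])
    print("rows x -.1.. cols y -.8.."); print(H.astype(int))
    s=s[(s[:,0]<.45)]
    for y in np.arange(-.8,-.1,.1):
        k=s[(s[:,1]>=y)&(s[:,1]<y+.1)]
        if len(k): print(round(y,1),len(k),np.round(k.min(0),2),np.round(k.max(0),2))
p=bot.read_camera("wrist"); cv2.imwrite("pics/w0.png",p["img"][:,:,::-1]); print(p["camera_from_world"].round(3),p["fx"])
E
```

```text
['PlanningError', 'get_obs', 'hand_in', 'landmark_of', 'masks_of', 'read_camera', 'tips_ahead']
scene (0.273, -0.617, 0.239) 523 68 0.68
scene (0.34, -0.3, 0) 353 152 0.98
scene (0.34, -0.3, 0.4) 375 -22 0.82
scene (0, 0, 0) 179 165 0.87
scene (0, 0, 0.4) 163 -34 0.7
rows x -.1.. cols y -.8..
[[   0    0    0    0    0    0    0    0    0    0    0    0    0    0]
 [   0    0    0    0    0    0    0    0    0    0    0    0    0    0]
 [   0    0    0    0    0    0    0    0    0    0    0    0    0    2]
 [   0    0    0    0    0    0    0    0    0    0    0    0    0    0]
 [   0    0    0    0    0    0    0    0    0    0    0    0    0    0]
 [   0    0    0    0    0    0    0    0    0    0    0    0    0    0]
 [   0    0    0    0  787   19    0    0    0    0    0    0    0    0]
 [   0    0    0    0  128   39    0    0    0    0    0    0    0    0]
 [   0    0    0    0  222  399  150  403    0 1024 1145  636  433    0]
 [   0    0    0    0  104  833  851  199    0    0    0    0    0    0]
 [   0    0    0    0    6    1  166  158    0    0    0    0    0    0]
 [ 
[... 1368 characters left out ...]
1  977 1645    0]
 [   0    0    0    0    0   16    1   26   24 1098    0    0    0    0]
 [   0    0    0    5   14   32    0    3  153  178    0    0    0    0]
 [   0    0    0  163  362   72    0    0    0    0    0    0    0    0]
 [   0    0    0  155   89    0    5    6    0    0    0    0    0    0]]
-0.6 87 [ 0.33 -0.59  0.06] [ 0.4  -0.5   0.21]
-0.5 158 [ 0.35 -0.49  0.08] [ 0.41 -0.4   0.55]
-0.4 1625 [ 0.15 -0.37  0.49] [ 0.45 -0.31  0.71]
-0.3 2090 [ 0.31 -0.3   0.06] [ 0.4  -0.2   0.91]
-0.2 3499 [ 0.06 -0.2   0.06] [ 0.4  -0.1   0.87]
[[ 0.404 -0.915  0.001 -0.676]
 [ 0.871  0.384 -0.306  0.039]
 [ 0.28   0.124  0.952 -0.379]
 [ 0.     0.     0.     1.   ]] 305.9491904563025
```

View pics/w0.png

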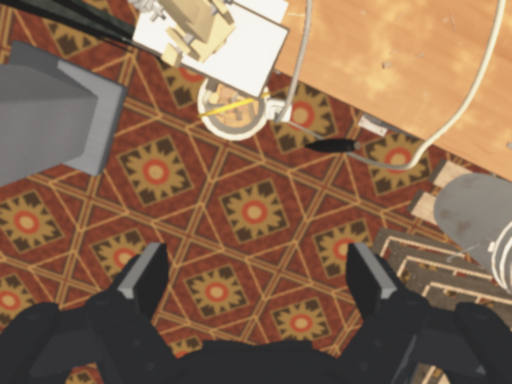

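The start pose is over the floor, outside the pole, which stands at a radius of 0.45 m. I'll retract radially first, then swing inside it.

Request:
send_rows(deltas="0 -0.03 0.0 0; 0 -0.08 0.0 0; 0 -0.13 0.0 0; 0 -0.18 0 0; 0 -0.23 0 0", claw=0.3)

```text
t: 1.65
eef_pos: [0.1789, -0.4053, 0.2392]
tool_rot: [0.0, 0.978, 0.206, 0.0]
contact_force: [-0.1, -0.0, 0.6]
gripper_width: 0.302
grasp_force: 0.0
```

Request:
send_rows(deltas="0 -0.04 0.0 0; 0 -0.08 0.0 0; 0 -0.11 0.0 0; 0 -0.11 0 0")

```text
t: 2.05
eef_pos: [0.1334, -0.3034, 0.239]
tool_rot: [-0.001, 0.978, 0.206, -0.0]
contact_force: [0.2, 0.2, 0.6]
gripper_width: 0.302
grasp_force: 0.0
```

```bash
python3 - <<'E'
from h import *
o=bot.get_obs(); print(o["t"],np.round(o["q"],3),np.round(o["eef_pos"],3),np.round(o["tool_rot"],3))
E
```

```text
2.05 [ 1.015 -0.115 -0.044  2.287 -0.006  0.97  -0.18 ] [ 0.133 -0.303  0.239] [-0.001  0.978  0.206 -0.   ]
```

```bash
cat >> h.py <<'E'
def plan(wps,start=None):
    """wps: list of calls; each a list of (x,y,z,yaw_deg of tool y axis). prints rows"""
    P,R=rot(); yaw=np.degrees(np.arctan2(R[1,1],R[0,1]))
    if start is not None: P,yaw=np.array(start[:3]),start[3]
    print("from",P.round(4),round(yaw,2))
    for call in wps:
        a=np.radians(yaw); ty=np.array([np.cos(a),np.sin(a)]); tx=np.array([-ty[1],ty[0]])
        out=[]
        for w in call:
            d=np.array(w[:3])-P
            s=-((w[3]-yaw+180)%360-180)
            out.append(f"{d[:2]@tx:.4f} {d[:2]@ty:.4f} {-d[2]:.4f} {s:.2f}")
        print("; ".join(out)); P,yaw=np.array(call[-1][:3]),call[-1][3]
E
python3 - <<'E'
from h import *
P,R=rot(); print(R.round(3))
pts=[]; yaw=-66.2
for i in range(1,16):
    th=np.radians(-66.3+i*98/15); r=.325
    pts.append((r*np.cos(th),r*np.sin(th),.24,yaw+8.4*i))
plan([pts[:5],pts[5:10],pts[10:]])
E
```

```text
[[ 0.915  0.404 -0.001]
 [ 0.404 -0.915  0.001]
 [-0.    -0.001 -1.   ]]
from [ 0.1334 -0.3034  0.239 ] -66.17
0.0367 -0.0084 -0.0010 -8.37; 0.0733 -0.0147 -0.0010 -16.77; 0.1088 -0.0250 -0.0010 -25.17; 0.1430 -0.0393 -0.0010 -33.57; 0.1753 -0.0574 -0.0010 -41.97
0.0368 0.0040 -0.0000 -8.40; 0.0739 0.0037 -0.0000 -16.80; 0.1106 -0.0007 -0.0000 -25.20; 0.1467 -0.0093 -0.0000 -33.60; 0.1815 -0.0220 -0.0000 -42.00
0.0357 0.0099 -0.0000 -8.40; 0.0723 0.0157 -0.0000 -16.80; 0.1093 0.0172 -0.0000 -25.20; 0.1462 0.0146 -0.0000 -33.60; 0.1826 0.0078 -0.0000 -42.00
```

Request:
send_rows(deltas="0.037 -0.008 0 -8.4; 0.073 -0.015 0 -16.8; 0.109 -0.025 0 -25.2; 0.143 -0.039 0 -33.6; 0.175 -0.057 0 -42")

```text
t: 2.55
eef_pos: [0.2746, -0.1831, 0.2399]
tool_rot: [0.001, 0.838, 0.546, 0.001]
contact_force: [0.5, 0.0, 0.8]
gripper_width: 0.301
grasp_force: 0.0
```

Request:
send_rows(deltas="0.037 0.004 0 -8.4; 0.074 0.004 0 -16.8; 0.111 -0.001 0 -25.2; 0.147 -0.009 0 -33.6; 0.182 -0.022 0 -42")

```text
t: 3.05
eef_pos: [0.3284, -0.007, 0.2399]
tool_rot: [0.001, 0.587, 0.81, 0.001]
contact_force: [0.6, -0.6, 0.5]
gripper_width: 0.301
grasp_force: 0.0
```

Request:
send_rows(deltas="0.036 0.010 0 -8.4; 0.072 0.016 0 -16.8; 0.109 0.017 0 -25.2; 0.146 0.015 0 -33.6; 0.183 0.008 0 -42")

```text
t: 3.55
eef_pos: [0.2789, 0.1703, 0.2399]
tool_rot: [0.0, 0.257, 0.966, 0.001]
contact_force: [0.5, -0.2, -0.6]
gripper_width: 0.302
grasp_force: 0.0
```

```bash
python3 - <<'E'
from h import *
o=bot.get_obs(); print(o["t"],np.round(o["q"],3))
plan([[(.33,.22,.24,76),(.37,.25,.24,84),(.41,.28,.24,90),(.44,.296,.22,90),(.44,.296,.22,90)]])
E
```

```text
3.55 [ 0.19  -0.111 -0.833  2.254 -0.101  0.963  0.468]
from [0.2789 0.1703 0.2399] 60.18
-0.0196 0.0685 -0.0001 -15.82; -0.0394 0.1144 -0.0001 -23.82; -0.0591 0.1604 -0.0001 -29.82; -0.0772 0.1892 0.0199 -29.82; -0.0772 0.1892 0.0199 -29.82
```

Request:
send_rows(deltas="-0.015 0.040 0 -8; -0.031 0.085 0 -16; -0.046 0.130 0 -24; -0.062 0.165 0 -29.8; -0.077 0.189 0.02 -29.8", claw=0.6)

```text
t: 4.05
eef_pos: [0.4439, 0.2965, 0.2208]
tool_rot: [0.002, 0.002, 1.0, 0.003]
contact_force: [-0.2, -0.8, 0.2]
gripper_width: 0.598
grasp_force: 0.0
```

Request:
send_rows(deltas="0 0 0 0; 0 0 0 0")

```text
t: 4.25
eef_pos: [0.4401, 0.2931, 0.2185]
tool_rot: [-0.001, 0.003, 1.0, 0.0]
contact_force: [0.4, 0.3, -1.1]
gripper_width: 0.596
grasp_force: 0.0
```

```bash
python3 - <<'E'
from h import *
p=bot.read_camera("wrist"); cv2.imwrite("pics/w1.png",p["img"][:,:,::-1])
o=bot.get_obs(); print(o["t"],np.round(o["q"],3),np.round(o["eef_pos"],4))
for q in ["mallet_grip","mallet","balance","big_bore","small_bore"]: print(q,lm(p,q))
m=bot.masks_of(p,"mallet")[0]; print(m["confidence"]); M=m["mask"]
v,u=np.nonzero(M); d=p["depth"][v,u]
C=np.stack([(u-p["cx"])/p["fx"]*d,-(v-p["cy"])/p["fy"]*d,-d,np.ones_like(d)],-1)[d>0]
W=(C@np.linalg.inv(p["camera_from_world"]).T)[:,:3]
h=W[(W[:,2]>.025)]
for x in np.arange(.36,.6,.02):
    k=h[(h[:,0]>=x)&(h[:,0]<x+.02)]
    if len(k)>10: print(round(x,2),len(k),np.percentile(k[:,1],[5,50,95]).round(4),np.percentile(k[:,2],[50,95]).round(4))
E
```

```text
4.3 [ 1.000e-03  3.830e-01 -8.710e-01  1.882e+00  3.380e-01  1.032e+00
  5.530e-01] [0.4397 0.2929 0.2192]
mallet_grip [([0.4946, 0.2947, 0.0332], 0.66)]
mallet [([0.5466, 0.2951, -0.0017], 0.57), ([0.523, 0.1652, 0.0096], 0.32)]
balance [([0.5228, 0.1636, 0.0138], 0.96)]
big_bore [([0.5793, 0.1561, 0.0031], 0.74)]
small_bore [([0.406, 0.1629, -0.0022], 0.7)]
0.9
0.38 148 [0.2819 0.289  0.297 ] [0.0421 0.0444]
0.4 375 [0.2808 0.2898 0.298 ] [0.0435 0.0452]
0.42 269 [0.2835 0.2907 0.297 ] [0.042  0.0436]
0.44 275 [0.2842 0.2916 0.2983] [0.0419 0.0434]
0.46 252 [0.2851 0.2925 0.299 ] [0.0419 0.0433]
0.48 235 [0.2868 0.2935 0.3001] [0.042  0.0435]
0.5 226 [0.2866 0.2934 0.3012] [0.042  0.0431]
0.52 453 [0.2834 0.2953 0.3072] [0.0479 0.0629]
0.54 50 [0.2799 0.309  0.3124] [0.0521 0.0637]
```

View pics/w1.png

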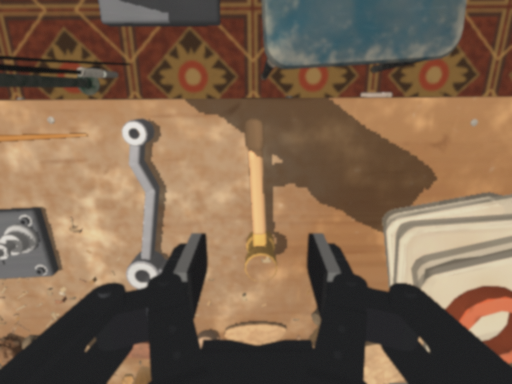

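The mallet's handle runs down column 257, with the head at row 258 between the fingers, and the lever is at column 145. The handle line and grip height match the given sizes, so I'll descend on the grip.

Request:
send_rows(deltas="-0.025 0.0005 0.04 -1.3; -0.053 0.001 0.085 -2.6; -0.053 0.001 0.13 -2.6; -0.053 0.001 0.165 -2.6; -0.053 0.001 0.19 -2.6")

```text
t: 5.1
eef_pos: [0.4923, 0.2923, 0.027]
tool_rot: [-0.001, -0.019, 1.0, -0.001]
contact_force: [1.0, 0.0, -0.2]
gripper_width: 0.6
grasp_force: 0.0
```

Request:
send_rows(deltas="0 0 0.005 0; 0 0 0.008 0; 0 0 0.008 0")

```text
t: 5.4
eef_pos: [0.4938, 0.294, 0.0226]
tool_rot: [0.001, -0.019, 1.0, 0.0]
contact_force: [-0.0, -1.0, 0.6]
gripper_width: 0.598
grasp_force: 0.0
```

Request:
send_rows(deltas="0 0 0 0; 0 0 0 0; 0 0 0 0;0 0 0 0; 0 0 0 0", claw=0, force=110)

```text
t: 5.9
eef_pos: [0.4937, 0.294, 0.0225]
tool_rot: [0.001, -0.019, 1.0, 0.0]
contact_force: [-0.8, -0.4, 6.6]
gripper_width: 0.169
grasp_force: 107.2
```

Request:
send_rows(deltas="0 0 -0.01 0; 0 0 -0.04 0; 0 0 -0.08 0;0 0 -0.12 0; 0 0 -0.12 0")

```text
t: 6.4
eef_pos: [0.4951, 0.2957, 0.1468]
tool_rot: [0.004, -0.019, 1.0, 0.002]
contact_force: [1.1, 0.6, -3.5]
gripper_width: 0.171
grasp_force: 107.9
```

```bash
python3 - <<'E'
from h import *
p=bot.read_camera("wrist"); cv2.imwrite("pics/w2.png",p["img"][:,:,::-1])
o=bot.get_obs(); print(o["t"],np.round(o["q"],3),np.round(o["eef_pos"],4),o["contact_force"],o["torque"])
for q in ["mallet_grip","mallet","balance","dowel_top"]: print(q,lm(p,q))
m=bot.masks_of(p,"mallet")[0]; print(m["confidence"]); M=m["mask"]
v,u=np.nonzero(M); d=p["depth"][v,u]
C=np.stack([(u-p["cx"])/p["fx"]*d,-(v-p["cy"])/p["fy"]*d,-d,np.ones_like(d)],-1)[d>0]
h=(C@np.linalg.inv(p["camera_from_world"]).T)[:,:3]
for x in np.arange(.36,.6,.02):
    k=h[(h[:,0]>=x)&(h[:,0]<x+.02)]
    if len(k)>10: print(round(x,2),len(k),np.percentile(k[:,1],[5,50,95]).round(4),np.percentile(k[:,2],[50,95]).round(4))
p=bot.read_camera("top")
print(lm(p,"stud_top"),lm(p,"dowel_top"))
E
```

```text
6.45 [-0.042  0.546 -0.797  1.849  0.478  0.944  0.555] [0.4941 0.2942 0.1439] [-0.15959491 -0.83726458 -5.23767572] [-0.01948568  0.20646762  0.03453353]
mallet_grip [([0.4964, 0.2997, 0.1561], 0.9)]
mallet [([0.5441, 0.297, 0.1207], 0.76)]
balance [([0.5266, 0.1641, 0.0122], 0.69)]
dowel_top []
0.62
0.38 770 [0.2836 0.2908 0.2981] [0.1661 0.1679]
0.4 3422 [0.2825 0.2911 0.2998] [0.1672 0.1687]
0.42 2336 [0.2846 0.2919 0.2992] [0.1658 0.1675]
0.44 1934 [0.2858 0.2928 0.2998] [0.1657 0.167 ]
0.46 1676 [0.2866 0.2937 0.3007] [0.1658 0.167 ]
0.48 1345 [0.2881 0.2946 0.3011] [0.1659 0.1671]
0.5 1130 [0.2888 0.2954 0.302 ] [0.166  0.1672]
0.52 1048 [0.2865 0.2962 0.3073] [0.165  0.1662]
0.54 59 [0.2842 0.2851 0.309 ] [0.1476 0.1556]
[([0.5662, -0.1649, 0.0577], 0.65)] [([0.5317, 0.0051, 0.0635], 0.5)]
```

View pics/w2.png

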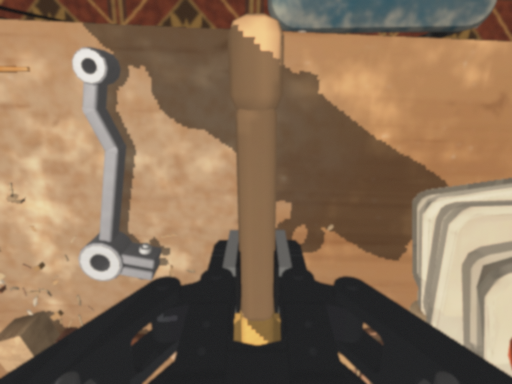

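The mallet is held level, with the handle top at z 0.166 along its length. Next I'll move to a point beside the dowel and look at it from close by.

Request:
send_rows(deltas="0.004 -0.03 -0.008 0; 0.01 -0.075 -0.016 0; 0.016 -0.12 -0.02 0; 0.022 -0.155 -0.02 0; 0.022 -0.163 -0.02 0")

```text
t: 7.35
eef_pos: [0.4764, 0.1242, 0.1603]
tool_rot: [-0.001, -0.017, 1.0, -0.002]
contact_force: [0.4, -1.0, -5.9]
gripper_width: 0.166
grasp_force: 108.1
```

Request:
send_rows(deltas="0 0 0 0; 0 0 0 0")

```text
t: 7.55
eef_pos: [0.4775, 0.1309, 0.1614]
tool_rot: [0.0, -0.02, 1.0, 0.001]
contact_force: [-0.2, 0.8, -3.5]
gripper_width: 0.167
grasp_force: 108.3
```

```bash
python3 - <<'E'
from h import *
p=bot.read_camera("wrist"); cv2.imwrite("pics/w3.png",p["img"][:,:,::-1])
o=bot.get_obs(); print(o["t"],np.round(o["q"],3),np.round(o["eef_pos"],4),rot()[1].round(3).tolist())
for q in ["dowel_top","stud_top","jig","mallet"]: print(q,lm(p,q))
E
```

```text
7.6 [ 0.305  0.401 -0.846  2.011  0.384  0.892  0.865] [0.4775 0.1315 0.1615] [[-0.999, -0.041, 0.0], [-0.041, 0.999, 0.001], [-0.0, 0.001, -1.0]]
dowel_top [([0.5328, 0.0008, 0.0667], 0.84)]
stud_top []
jig [([0.5575, -0.1101, 0.0014], 0.76)]
mallet [([0.5302, 0.1299, 0.135], 0.56), ([0.5206, 0.1664, 0.0039], 0.55)]
```

View pics/w3.png

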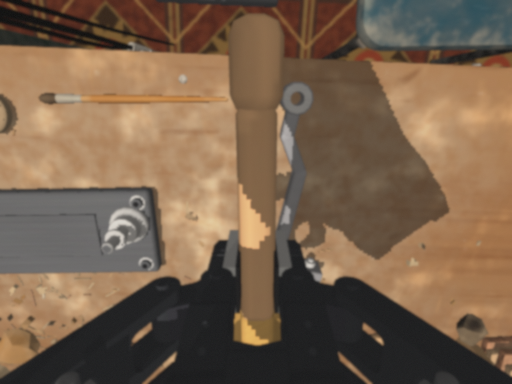

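Request:
send_rows(deltas="0.001 -0.035 0.01 0; 0.002 -0.08 0.03 0; 0.003 -0.12 0.046 0; 0.0035 -0.131 0.046 0; 0.0035 -0.131 0.046 0")

```text
t: 8.3
eef_pos: [0.4787, -0.0032, 0.1147]
tool_rot: [-0.001, -0.018, 1.0, -0.0]
contact_force: [0.6, 0.2, -3.9]
gripper_width: 0.167
grasp_force: 108.7
```

Request:
send_rows(deltas="0 0 0 0; 0 0 0 0")

```text
t: 8.5
eef_pos: [0.4796, 0.0007, 0.116]
tool_rot: [0.001, -0.021, 1.0, 0.0]
contact_force: [-1.0, -0.0, -4.4]
gripper_width: 0.167
grasp_force: 108.7
```

```bash
python3 - <<'E'
from h import *
o=bot.get_obs(); print(o["t"],np.round(o["q"],3),np.round(o["eef_pos"],4))
for n in ["scene","top"]:
    p=bot.read_camera(n)
    for q in ["dowel_top","mallet","mallet_grip"]: print(n,q,lm(p,q))
    if n=="scene": cv2.imwrite("pics/s1.png",cv2.resize(p["img"][70:150,240:370,::-1],None,fx=6,fy=6,interpolation=2))
E
```

```text
8.5 [ 0.519  0.438 -0.784  2.083  0.436  0.786  1.079] [0.4796 0.0007 0.116 ]
scene dowel_top [([0.5335, 0.0076, 0.0668], 0.47)]
scene mallet [([0.4777, 0.0001, 0.1254], 0.7), ([0.5335, 0.0075, 0.0941], 0.52)]
scene mallet_grip [([0.4808, 0.0025, 0.1251], 0.79)]
top dowel_top []
top mallet [([0.6888, 0.2846, -0.0015], 0.18)]
top mallet_grip []
```

View pics/s1.png

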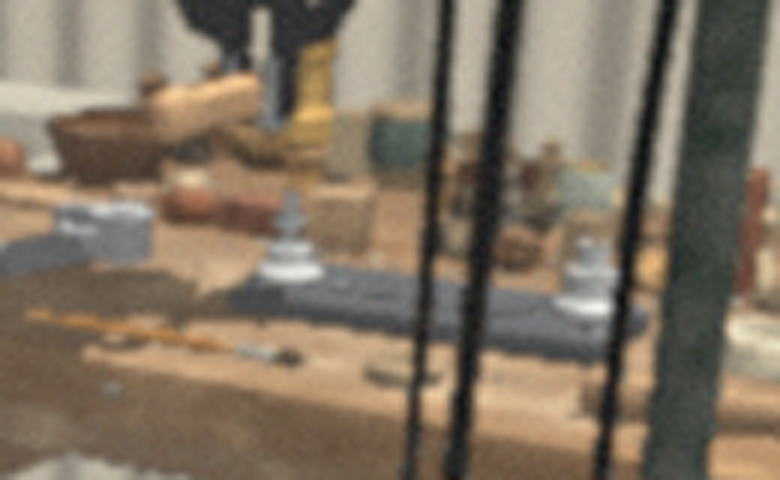

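The head (right edge at crop column 333, 72 px wide) is centred on the dowel (column 290) to within a few millimetres. Time for the first tap.

Request:
send_rows(deltas="0 0 0.006 0; 0 0 0.030 0; 0 0 0.010 0; 0 0 0 0; 0 0 0 0")

```text
t: 9.4
eef_pos: [0.4803, -0.0011, 0.1166]
tool_rot: [0.002, -0.019, 1.0, -0.0]
contact_force: [0.7, 0.6, -4.2]
gripper_width: 0.166
grasp_force: 108.9
```

```bash
python3 - <<'E'
from h import *
o=bot.get_obs(); print(o["t"],np.round(o["eef_pos"],4),rot()[1].round(3).tolist())
p=bot.read_camera("scene")
for q in ["dowel_top","mallet","mallet_grip"]: print(q,lm(p,q))
E
```

```text
9.4 [ 0.4803 -0.0011  0.1166] [[-0.999, -0.039, 0.003], [-0.039, 0.999, 0.0], [-0.003, -0.0, -1.0]]
dowel_top [([0.5364, 0.0073, 0.0603], 0.4)]
mallet [([0.5374, 0.0027, 0.0957], 0.54)]
mallet_grip [([0.4798, -0.0023, 0.1264], 0.58)]
```

Request:
send_rows(deltas="0 0 0.010 0; 0 0 0.036 0; 0 0 0.012 0; 0 0 0.008 0; 0 0 0.008 0")

```text
t: 10.1
eef_pos: [0.4797, -0.0012, 0.1075]
tool_rot: [0.001, -0.019, 1.0, -0.0]
contact_force: [0.4, -0.3, -3.6]
gripper_width: 0.165
grasp_force: 109.3
```

Request:
send_rows(deltas="0 0 0.006 0; 0 0 0.0305 0; 0 0 0.006 0; 0 0 0 0; 0 0 0 0")

```text
t: 10.6
eef_pos: [0.4798, -0.0013, 0.1077]
tool_rot: [0.001, -0.019, 1.0, -0.0]
contact_force: [-0.3, 0.4, -4.7]
gripper_width: 0.166
grasp_force: 109.9
```

Request:
send_rows(deltas="0 0 0.006 0; 0 0 0.032 0; 0 0 0.006 0; 0 0 0 0; 0 0 0 0")

```text
t: 11.1
eef_pos: [0.4799, -0.0013, 0.1077]
tool_rot: [0.001, -0.019, 1.0, -0.0]
contact_force: [-0.4, -0.3, -4.4]
gripper_width: 0.165
grasp_force: 110.5
```

```bash
python3 - <<'E'
from h import *
o=bot.get_obs(); print(o["t"],np.round(o["eef_pos"],4),rot()[1].round(3).tolist())
p=bot.read_camera("scene")
for q in ["dowel_top","mallet","stud_top"]: print(q,lm(p,q))
cv2.imwrite("pics/s2.png",cv2.resize(p["img"][70:150,240:370,::-1],None,fx=6,fy=6,interpolation=2))
E
```

```text
11.1 [ 0.4799 -0.0013  0.1077] [[-0.999, -0.039, 0.003], [-0.039, 0.999, -0.0], [-0.003, -0.0, -1.0]]
dowel_top [([0.5345, 0.0079, 0.0559], 0.55), ([0.5244, 0.1614, -0.0002], 0.19)]
mallet [([0.5371, 0.0059, 0.0912], 0.76)]
stud_top [([0.5672, -0.1627, 0.0562], 0.86)]
```

View pics/s2.png

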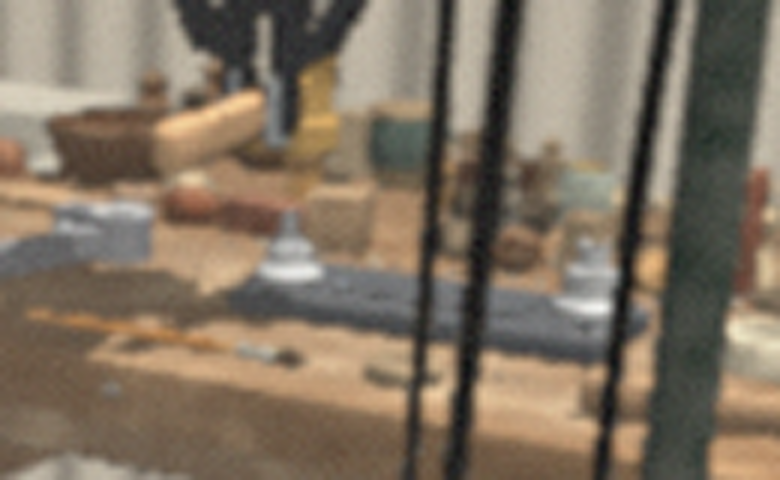

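Request:
send_rows(deltas="0 0 0.006 0; 0 0 0.033 0")

```text
t: 11.5
eef_pos: [0.4812, -0.0013, 0.0754]
tool_rot: [0.003, -0.019, 1.0, -0.0]
contact_force: [0.9, -1.1, -4.5]
gripper_width: 0.174
grasp_force: 110.6
```

Request:
send_rows(deltas="0 0 -0.02 0; 0 0 -0.033 0; 0 0 -0.033 0")

```text
t: 11.8
eef_pos: [0.4806, -0.001, 0.1088]
tool_rot: [0.002, -0.019, 1.0, 0.0]
contact_force: [0.0, -0.5, -4.8]
gripper_width: 0.169
grasp_force: 111.2
```

```bash
python3 - <<'E'
from h import *
p=bot.read_camera("wrist"); cv2.imwrite("pics/w4.png",p["img"][:,:,::-1])
print(rot()[0].round(4))
for q in ["mallet_grip","mallet","dowel_top"]: print(q,lm(p,q))
M=bot.masks_of(p,"mallet")[0]["mask"]
v,u=np.nonzero(M); d=p["depth"][v,u]
C=np.stack([(u-p["cx"])/p["fx"]*d,-(v-p["cy"])/p["fy"]*d,-d,np.ones_like(d)],-1)[d>0]
h=(C@np.linalg.inv(p["camera_from_world"]).T)[:,:3]
for x in np.arange(.36,.6,.02):
    k=h[(h[:,0]>=x)&(h[:,0]<x+.02)]
    if len(k)>10: print(round(x,2),len(k),np.percentile(k[:,1],[5,50,95]).round(4),np.percentile(k[:,2],[50,95]).round(4))
E
```

```text
[ 0.48   -0.0013  0.1081]
mallet_grip [([0.4808, -0.0014, 0.1193], 0.72)]
mallet [([0.5355, 0.0013, 0.0893], 0.82)]
dowel_top [([0.5821, 0.1548, 0.0031], 0.33)]
0.36 22 [-0.0085 -0.0027  0.0128] [0.1125 0.1152]
0.38 2774 [-0.014  -0.0054  0.0033] [0.1205 0.1226]
0.4 2390 [-0.013  -0.0048  0.003 ] [0.1216 0.1233]
0.42 1944 [-0.0111 -0.0039  0.0031] [0.123  0.1247]
0.44 1766 [-0.0103 -0.0031  0.004 ] [0.1251 0.1268]
0.46 1576 [-0.0094 -0.0025  0.0045] [0.1272 0.129 ]
0.48 1416 [-0.0082 -0.0014  0.0054] [0.1294 0.1314]
0.5 978 [-0.0078 -0.0006  0.0068] [0.1306 0.1318]
0.52 315 [-0.0121  0.0086  0.0119] [0.11   0.1187]
```

View pics/w4.png

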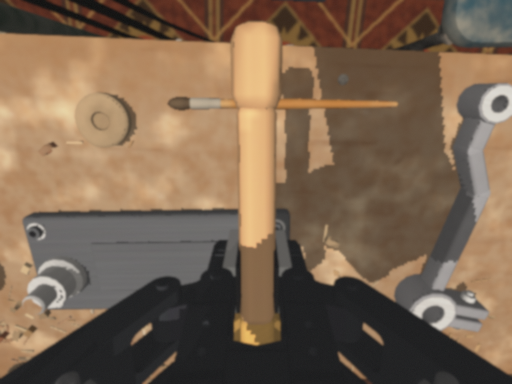

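The mallet has slipped about 0.1 rad head-up in the grip, so the last strokes were shallower than commanded. I'll tap again, allowing for that, with a firmer grip.

Request:
send_rows(deltas="0 0 0 0; 0 0 0.010 0; 0 0 0.0355 0", force=120)

```text
t: 12.35
eef_pos: [0.4807, -0.0013, 0.0724]
tool_rot: [0.002, -0.019, 1.0, -0.0]
contact_force: [-3.0, -1.0, 16.9]
gripper_width: 0.166
grasp_force: 121.6
```

Request:
send_rows(deltas="0 0 -0.02 0; 0 0 -0.0355 0; 0 0 -0.025 0; 0 0 0.0005 0")

```text
t: 12.75
eef_pos: [0.4817, -0.0014, 0.0728]
tool_rot: [0.003, -0.019, 1.0, -0.0]
contact_force: [0.3, -0.1, -5.0]
gripper_width: 0.167
grasp_force: 119.2
```

Request:
send_rows(deltas="0 0 -0.02 0; 0 0 -0.0355 0; 0 0 -0.0355 0")

```text
t: 13.05
eef_pos: [0.481, -0.001, 0.1088]
tool_rot: [0.003, -0.019, 1.0, -0.0]
contact_force: [0.1, 1.2, -3.7]
gripper_width: 0.169
grasp_force: 119.3
```

```bash
python3 - <<'E'
from h import *
p=bot.read_camera("wrist")
print(rot()[0].round(4))
M=bot.masks_of(p,"mallet")[0]["mask"]
v,u=np.nonzero(M); d=p["depth"][v,u]
C=np.stack([(u-p["cx"])/p["fx"]*d,-(v-p["cy"])/p["fy"]*d,-d,np.ones_like(d)],-1)[d>0]
h=(C@np.linalg.inv(p["camera_from_world"]).T)[:,:3]
for x in np.arange(.4,.5,.02):
    k=h[(h[:,0]>=x)&(h[:,0]<x+.02)]
    if len(k)>10: print(round(x,2),len(k),np.percentile(k[:,1],[5,50,95]).round(4),np.percentile(k[:,2],[50,95]).round(4))
p=bot.read_camera("scene")
for q in ["dowel_top","stud_top"]: print(q,lm(p,q))
a=cv2.imread("pics/s2.png"); b=cv2.resize(p["img"][70:150,240:370,::-1],None,fx=6,fy=6,interpolation=2)
c=cv2.resize(np.hstack([a[160:320,200:400],b[160:320,200:400]]),None,fx=2,fy=2); cv2.imwrite("pics/s3.png",c)
E
```

```text
[ 0.4803 -0.0013  0.108 ]
0.4 2243 [-0.0125 -0.0046  0.003 ] [0.1178 0.1194]
0.42 1868 [-0.0107 -0.0037  0.0033] [0.1202 0.1224]
0.44 1721 [-0.0099 -0.0031  0.0038] [0.1235 0.1256]
0.46 1506 [-0.0086 -0.0022  0.0042] [0.1269 0.1289]
0.48 1367 [-0.0077 -0.0015  0.0049] [0.1302 0.1322]
dowel_top [([0.5332, 0.0071, 0.0551], 0.47)]
stud_top [([0.5675, -0.1588, 0.0568], 0.96), ([0.5194, 0.162, 0.0173], 0.56)]
```

View pics/s3.png

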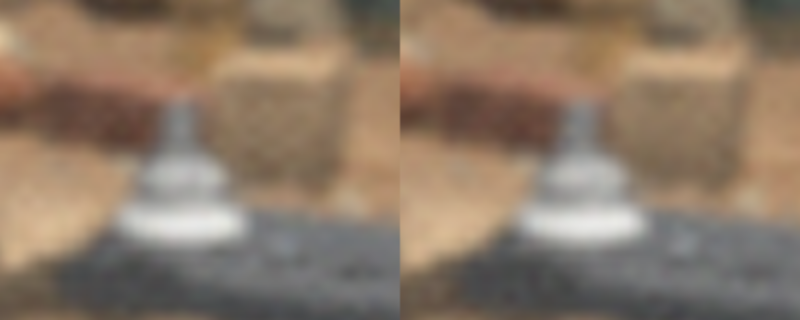

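The mallet slipped further against a firm stop, so the dowel is probably home. On the way back I'll check its height from close by, against the plate and stud.

Request:
send_rows(deltas="0 0.02 -0.03 0; -0.002 0.06 -0.05 0; -0.003 0.1 -0.055 0; -0.004 0.12 -0.055 0; -0.004 0.12 -0.055 0")

```text
t: 13.8
eef_pos: [0.478, 0.1228, 0.1622]
tool_rot: [0.001, -0.022, 1.0, 0.001]
contact_force: [0.6, 0.2, -4.7]
gripper_width: 0.163
grasp_force: 119.1
```

Request:
send_rows(deltas="0 0 0 0; 0 0 0 0")

```text
t: 14.0
eef_pos: [0.4781, 0.1173, 0.1612]
tool_rot: [-0.001, -0.019, 1.0, -0.001]
contact_force: [0.6, -0.7, -4.0]
gripper_width: 0.166
grasp_force: 119.1
```

```bash
python3 - <<'E'
from h import *
p=bot.read_camera("wrist"); print(rot()[0].round(4)); print(lm(p,"dowel_top"),lm(p,"stud_top"),lm(p,"jig"))
v,u=np.mgrid[0:384,0:512]; d=p["depth"]
C=np.stack([(u-p["cx"])/p["fx"]*d,-(v-p["cy"])/p["fy"]*d,-d,np.ones_like(d)],-1)
W=(C@np.linalg.inv(p["camera_from_world"]).T)[...,:3]
ok=d>0; r=np.hypot(W[...,0]-.532,W[...,1]-.004)
s=W[ok&(r<.03)]
h,e=np.histogram(s[:,2],np.arange(-.004,.075,.002))
for a,b in zip(e,h):
    if b: k=s[(s[:,2]>=a)&(s[:,2]<a+.002)]; print(round(a,3),b,k[:,:2].mean(0).round(4))
for a,b in ((-.09,-.05),):
    k=W[ok&(W[...,1]>a)&(W[...,1]<b)&(abs(W[...,0]-.55)<.03)]; print(len(k),np.median(k,0))
E
```

```text
[0.4782 0.1172 0.1612]
[([0.5275, 0.0066, 0.054], 0.57)] [] [([0.5565, -0.1078, -0.0021], 0.84)]
-0.004 2 [0.5212 0.0295]
-0.002 127 [0.5302 0.0293]
0.0 49 [0.5317 0.0296]
0.002 5 [0.5297 0.0274]
0.004 23 [0.5293 0.0275]
0.006 20 [0.5294 0.0274]
0.008 20 [0.5296 0.0275]
0.01 30 [0.5308 0.0274]
0.012 63 [0.5298 0.0228]
0.014 788 [5.279e-01 5.000e-04]
0.016 382 [ 5.263e-01 -1.000e-04]
0.018 62 [0.5192 0.0149]
0.02 180 [0.5193 0.0132]
0.022 210 [0.5272 0.0107]
0.024 98 [0.5276 0.0108]
0.026 32 [0.5265 0.0128]
0.028 35 [0.5258 0.0126]
0.03 29 [0.527  0.0124]
0.032 45 [0.5269 0.0108]
0.034 188 [0.5307 0.0085]
0.036 67 [0.5299 0.0086]
0.038 148 [0.532  0.0075]
0.04 45 [0.532  0.0072]
0.042 14 [0.5317 0.0085]
0.044 13 [0.5312 0.0085]
0.046 16 [0.531  0.0081]
0.048 14 [0.531  0.0081]
0.05 16 [0.5313 0.0082]
0.052 15 [0.5307 0.0077]
0.054 35 [0.5327 0.0074]
0.056 1 [0.5298 0.0082]
2119 [ 0.54716237 -0.07003271  0.01810732]
```

The dowel top is at 0.055–0.056 m, the collar at 0.039–0.040 and the bush at 0.035–0.036, with the plate reading about 0.0155, so the dowel is home. Now I'll put the mallet back.

Request:
send_rows(deltas="-0.004 0.03 0 0; -0.010 0.075 0 0; -0.016 0.12 0 0; -0.021 0.16 0.02 0; -0.023 0.176 0.05 0")

```text
t: 14.7
eef_pos: [0.4955, 0.3015, 0.1134]
tool_rot: [0.002, -0.021, 1.0, 0.003]
contact_force: [0.4, 0.2, -4.1]
gripper_width: 0.166
grasp_force: 119.2
```

Request:
send_rows(deltas="0 0 0.03 0; 0 0 0.06 0; 0 0 0.08 0; 0 0 0.089 0; 0 0 0.0905 0")

```text
t: 15.2
eef_pos: [0.4942, 0.2948, 0.0203]
tool_rot: [-0.001, -0.019, 1.0, -0.0]
contact_force: [0.1, 0.2, -4.4]
gripper_width: 0.167
grasp_force: 119.0
```

Request:
send_rows(deltas="0 0 0 0; 0 0 0 0")

```text
t: 15.4
eef_pos: [0.4954, 0.296, 0.0226]
tool_rot: [0.001, -0.019, 1.0, 0.001]
contact_force: [0.2, 1.7, -3.5]
gripper_width: 0.169
grasp_force: 119.0
```

Request:
send_rows(deltas="0 0 0.0015 0; 0 0 0.003 0; 0 0 0.003 0")

```text
t: 15.7
eef_pos: [0.4947, 0.2955, 0.0186]
tool_rot: [0.0, -0.019, 1.0, 0.0]
contact_force: [0.9, -0.3, -3.6]
gripper_width: 0.167
grasp_force: 119.1
```

Request:
send_rows(deltas="0 0 0 0; 0 0 0 0; 0 0 0 0; 0 0 0 0; 0 0 0 0", claw=0.5, force=60)

```text
t: 16.2
eef_pos: [0.4946, 0.2956, 0.0185]
tool_rot: [0.0, -0.019, 1.0, 0.0]
contact_force: [0.2, 0.5, 0.2]
gripper_width: 0.501
grasp_force: 0.0
```

Request:
send_rows(deltas="0 0 -0.02 0; 0 0 -0.06 0; 0 0 -0.11 0; 0 0 -0.16 0; 0.03 -0.03 -0.19 0")

```text
t: 16.7
eef_pos: [0.4696, 0.2699, 0.2119]
tool_rot: [0.003, -0.02, 1.0, 0.004]
contact_force: [-0.2, -0.5, 1.0]
gripper_width: 0.501
grasp_force: 0.0
```

```bash
python3 - <<'E'
from h import *
plan([[(.43,.23,.21,91),(.42,.195,.21,91),(.42,.163,.21,91)]])
E
```

```text
from [0.4696 0.2699 0.2119] 92.31
0.0412 -0.0383 0.0019 1.31; 0.0526 -0.0729 0.0019 1.31; 0.0539 -0.1049 0.0019 1.31
```

Request:
send_rows(deltas="0.02 0.01 0 0; 0.035 0.015 0 1.3; 0.035 0.015 0 1.3; 0.035 0.015 0 1.3")

```text
t: 17.1
eef_pos: [0.4316, 0.2789, 0.2073]
tool_rot: [0.0, -0.008, 1.0, -0.0]
contact_force: [0.1, -0.5, -0.2]
gripper_width: 0.499
grasp_force: 0.0
```

```bash
cat >> h.py <<'E'
def cloud(p):
    v,u=np.mgrid[0:384,0:512]; d=p["depth"]
    C=np.stack([(u-p["cx"])/p["fx"]*d,-(v-p["cy"])/p["fy"]*d,-d,np.ones_like(d)],-1)
    return (C@np.linalg.inv(p["camera_from_world"]).T)[...,:3]
def circ(P):
    (x,y),r=cv2.minEnclosingCircle(P[:,:2].astype(np.float32)*1000); return round(x,1),round(y,1),round(r,1)
E
python3 - <<'E'
from h import *
p=bot.read_camera("wrist"); cv2.imwrite("pics/w5.png",p["img"][:,:,::-1]); print(rot()[0].round(4))
for q in ["balance","big_bore","small_bore","lever","mallet","mallet_grip"]: print(q,lm(p,q))
W=cloud(p)
L=bot.masks_of(p,"lever")[0]; M=L["mask"]&(p["depth"]>0); s=W[M]; print(L["confidence"],len(s))
top=s[s[:,2]>.012]
for x in np.arange(.38,.62,.01):
    k=top[(top[:,0]>=x)&(top[:,0]<x+.01)]
    if len(k)>5: print(round(x,3),len(k),np.percentile(k[:,1],[3,50,97]).round(4),np.percentile(k[:,2],[50,95]).round(4))
eye=s[(s[:,2]>.022)&(s[:,0]<.425)]; print("eye",circ(eye),len(eye))
hub=s[(s[:,2]>.027)&(s[:,0]>.55)]; print("hub",circ(hub),len(hub))
m=bot.masks_of(p,"mallet")[0]["mask"]; k=W[m&(p["depth"]>0)]; k=k[k[:,2]>.02]
for x in np.arange(.38,.56,.03):
    j=k[(k[:,0]>=x)&(k[:,0]<x+.03)]
    if len(j)>5: print("mallet",round(x,2),np.median(j,0).round(4))
E
```

```text
[0.4319 0.2788 0.2071]
balance [([0.5228, 0.1649, 0.0136], 0.59)]
big_bore [([0.5819, 0.1549, 0.0], 0.91)]
small_bore [([0.4073, 0.1613, -0.0021], 0.88), ([0.5768, 0.1523, -0.0005], 0.34)]
lever [([0.5236, 0.1642, 0.0063], 0.67)]
mallet [([0.5514, 0.2971, -0.0023], 0.95)]
mallet_grip [([0.498, 0.2917, 0.034], 0.67)]
0.74 3036
0.39 128 [0.154  0.1648 0.1723] [0.0254 0.0267]
0.4 229 [0.1506 0.1675 0.1753] [0.0256 0.0271]
0.41 212 [0.1513 0.1624 0.1743] [0.0257 0.0274]
0.42 125 [0.1531 0.1602 0.1649] [0.0232 0.025 ]
0.43 120 [0.1524 0.1593 0.1636] [0.0231 0.0247]
0.44 136 [0.1528 0.1606 0.1656] [0.0229 0.0242]
0.45 135 [0.1568 0.1647 0.1697] [0.0231 0.0243]
0.46 136 [0.1605 0.1688 0.174 ] [0.0232 0.0245]
0.47 111 [0.1641 0.1715 0.1757] [0.0229 0.0244]
0.48 97 [0.164  0.1701 0.1748] [0.0232 0.0245]
0.49 103 [0.1606 0.1678 0.1728] [0.0233 0.0244]
0.5 99 [0.1595 0.1666 0.171 ] [0.0231 0.0249]
0.51 99 [0.1581 0.1646 0.1693] [0.0232 0.0245]
0.52 93 [0.1557 0.1629 0.1675] [0.0233 0.0247]
0.53 95 [0.1534 0.1605 0.1654] [0.0235 0.0246]
0.54 88 [0.1521 0.1589 0.1642] [0.0231 0.0245]
0.55 99 [0.1482 0.1566 0.1623] [0.0234 0.0268]
0.56 333 [0.1377 0.1548 0.168 ] [0.0284 0.0309]
0.57 105 [0.1348 0.1485 0.1697] [0.0302 0.0314]
0.58 85 [0.141  0.1433 0.1513] [0.02   0.0302]
0.59 9 [0.1469 0.1507 0.1532] [0.0158 0.0186]
eye (410.6, 161.8, 16.5) 495
hub (571.1, 150.7, 17.1) 306
mallet 0.38 [0.4037 0.2902 0.0426]
mallet 0.41 [0.4227 0.2911 0.0428]
mallet 0.44 [0.455  0.2918 0.042 ]
mallet 0.47 [0.4846 0.2933 0.0419]
mallet 0.5 [0.5147 0.2949 0.0418]
mallet 0.53 [0.539  0.2949 0.0486]
```

View pics/w5.png

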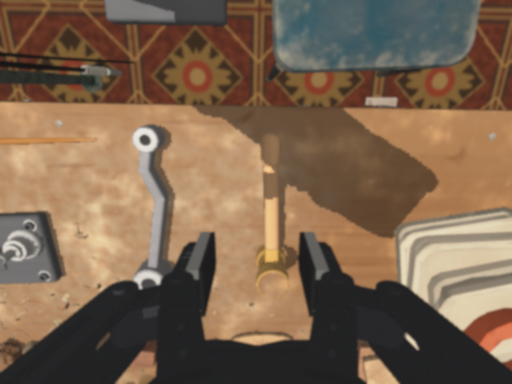

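The mallet stands level on its face at (0.546, 0.297). The lever's arm angle is about 170.4°, with the balance point near (0.5235, 0.162). I'll hover over it and refine numerically.

```bash
python3 - <<'E'
from h import *
print(np.round(bot.get_obs()["q"],2))
plan([[(.455,.25,.2,86),(.48,.22,.17,82),(.505,.19,.14,80.4),(.5235,.162,.12,80.4),(.5235,.162,.12,80.4)]])
E
```

```text
[ 0.04  0.38 -0.9   1.93  0.35  1.    0.57]
from [0.4313 0.2791 0.207 ] 90.91
-0.0232 -0.0295 0.0070 4.91; -0.0477 -0.0599 0.0370 8.91; -0.0722 -0.0903 0.0670 10.51; -0.0903 -0.1186 0.0870 10.51; -0.0903 -0.1186 0.0870 10.51
```

Request:
send_rows(deltas="-0.023 -0.029 0.007 4; -0.048 -0.060 0.037 8; -0.072 -0.090 0.067 10.5; -0.090 -0.1185 0.087 10.5; -0.090 -0.1185 0.087 10.5")

```text
t: 18.05
eef_pos: [0.5242, 0.1556, 0.1166]
tool_rot: [-0.002, 0.087, 0.996, -0.002]
contact_force: [-0.7, -0.2, -0.2]
gripper_width: 0.502
grasp_force: 0.0
```

Request:
send_rows(deltas="0 0 0 0; 0 0 0 0")

```text
t: 18.25
eef_pos: [0.5229, 0.1636, 0.1208]
tool_rot: [0.0, 0.083, 0.997, 0.001]
contact_force: [-0.4, 0.9, 0.2]
gripper_width: 0.5
grasp_force: 0.0
```

```bash
cat > arm.py <<'E'
from h import *
def arm(p):
    """lever arm line and eye in tool frame (mm), from one wrist picture"""
    P,R=rot(); W=cloud(p); ok=p["depth"]>0
    M=bot.masks_of(p,"lever")[0]["mask"]&ok
    T=(W[M]-P)@R*1000
    zt=np.median(T[:,2]); print("median z",zt, "n",len(T))
    return T
E
python3 - <<'E'
from arm import *
p=bot.read_camera("wrist"); P,R=rot(); print(P.round(4)); T=arm(p)
for q in ["balance","small_bore","big_bore"]:
    for x,c in lm(p,q): print(q,x,c,((np.array(x)-P)@R*1000).round(1))
top=T[(P[2]*1000-T[:,2])>19]
for x in range(-30,140,10):
    k=top[(top[:,0]>=x)&(top[:,0]<x+10)]
    if len(k)>8: print(x,len(k),np.percentile(k[:,1],[2,50,98]).round(1),np.round(P[2]*1000-np.median(k[:,2]),1))
e=T[((P[2]*1000-T[:,2])>25)&(T[:,0]>90)]
if len(e): print("eye",circ(e/1000),len(e),e[:,:2].min(0).round(1),e[:,:2].max(0).round(1))
E
```

```text
[0.5229 0.1638 0.121 ]
median z 97.03329497523326 n 7276
balance [0.5249, 0.163, 0.012] 0.96 [ -2.   -0.6 109. ]
balance [0.696, 0.1101, -0.0024] 0.72 [-179.4  -24.6  123.6]
small_bore [0.4043, 0.1638, -0.0055] 0.61 [117.1 -19.6 126.4]
big_bore [0.5805, 0.1553, 0.0019] 0.64 [-58.1   1.  119.2]
-30 154 [-8.  -2.2  2.8] 23.3
-20 160 [-7.9 -2.5  2.8] 23.4
-10 171 [-7.8 -2.1 20.6] 23.5
0 181 [-7.7 -2.1  3.5] 23.4
10 183 [-7.6 -2.1  3.4] 23.4
20 189 [-7.5 -2.   3.4] 23.4
30 193 [-7.4 -2.   3.3] 23.3
40 209 [-7.9 -2.   3.3] 23.3
50 254 [-13.9  -5.7   2.5] 23.3
60 271 [-20.2 -11.5  -3.4] 23.4
70 290 [-26.4 -18.4  -9.9] 23.4
80 253 [-26.9 -21.1 -15.5] 23.3
90 256 [-26.7 -20.9 -15.4] 23.4
100 462 [-32.7 -20.4  -9.3] 25.8
110 461 [-33.8 -22.6  -7.9] 25.9
120 271 [-31.  -21.  -10.8] 25.9
eye (108.4, -21.3, 18.1) 966 [ 90.4 -34.3] [126.4  -7.9]
```

Request:
send_rows(deltas="-0.001 -0.002 0.03 0; -0.0015 -0.002 0.06 0; -0.0015 -0.002 0.09 0; -0.0015 -0.002 0.105 0; -0.0015 -0.002 0.110 0")

```text
t: 19.0
eef_pos: [0.5234, 0.1599, 0.009]
tool_rot: [-0.001, 0.083, 0.997, -0.0]
contact_force: [-0.2, 0.2, 0.1]
gripper_width: 0.498
grasp_force: 0.0
```

Request:
send_rows(deltas="0 0 0 0; 0 0 0 0")

```text
t: 19.2
eef_pos: [0.5251, 0.1604, 0.0114]
tool_rot: [0.001, 0.083, 0.997, 0.0]
contact_force: [1.3, 0.5, 0.5]
gripper_width: 0.497
grasp_force: 0.0
```

Request:
send_rows(deltas="0 0 0 0; 0 0 0 0; 0 0 0 0; 0 0 0 0; 0 0 0 0", claw=0, force=110)

```text
t: 19.7
eef_pos: [0.5251, 0.1605, 0.0115]
tool_rot: [0.001, 0.084, 0.996, 0.0]
contact_force: [-2.3, 1.4, 6.8]
gripper_width: 0.111
grasp_force: 108.1
```

Request:
send_rows(deltas="0 0 -0.005 0; 0 0 -0.03 0; 0 0 -0.07 0; 0 0 -0.11 0; 0 0 -0.12 0")

```text
t: 20.2
eef_pos: [0.5259, 0.1608, 0.1339]
tool_rot: [0.003, 0.083, 0.997, 0.001]
contact_force: [0.4, 0.2, -5.0]
gripper_width: 0.113
grasp_force: 108.3
```

Request:
send_rows(deltas="0 0 0 0; 0 0 0 0")

```text
t: 20.4
eef_pos: [0.5231, 0.1587, 0.1286]
tool_rot: [-0.001, 0.084, 0.996, -0.001]
contact_force: [-1.2, 0.5, -6.3]
gripper_width: 0.113
grasp_force: 108.3
```

```bash
cat > lev.py <<'E'
from arm import *
def lev():
    p=bot.read_camera("wrist"); P,R=rot(); print(P.round(4),R.round(3).tolist(),bot.get_obs()["t"],np.round(bot.get_obs()["q"],2)); T=arm(p)
    for q in ["balance","small_bore","big_bore"]:
        for x,c in lm(p,q)[:1]: print(q,x,c,((np.array(x)-P)@R*1000).round(1))
    for x in range(10,140,10):
        k=T[(T[:,0]>=x)&(T[:,0]<x+10)]; 
        if len(k)>8:
            k=k[k[:,2]<np.percentile(k[:,2],20)+3]; print(x,len(k),np.percentile(k[:,1],[2,50,98]).round(1),np.median(k[:,2]).round(1))
    e=T[(T[:,0]>97)]; e=e[e[:,2]<np.percentile(e[:,2],20)+3]
    print("eye",len(e),e[:,:2].min(0).round(1),e[:,:2].max(0).round(1))
    return p
if __name__=="__main__":
    lev(); o=bot.get_obs(); print(o["contact_force"],o["torque"])
E
python3 lev.py
```

```text
[0.5228 0.1587 0.1281] [[-0.986, 0.167, -0.003], [0.167, 0.986, -0.002], [0.003, -0.002, -1.0]] 20.45 [ 0.18  0.52 -0.76  1.92  0.45  0.88  0.6 ]
median z -12.218849208160407 n 11044
balance [0.5238, 0.1606, 0.1301] 0.65 [-0.7  2.  -2. ]
big_bore [0.5765, 0.1506, 0.1177] 0.75 [-54.3   0.9  10.2]
10 520 [-6.1 -0.7  5.1] -12.2
20 575 [-6.4 -0.3  5. ] -12.2
30 616 [-6.2 -0.7  5.3] -12.2
40 658 [-6.1 -0.3  5.1] -12.1
50 820 [-11.   -2.7   4.6] -12.2
60 928 [-17.5  -9.2  -0.7] -12.2
70 971 [-23.9 -15.6  -7.3] -12.2
80 920 [-25.6 -19.7 -13.8] -12.1
90 975 [-25.8 -20.  -14.6] -12.2
100 787 [-28.6 -19.9 -11.4] -13.7
eye 1090 [ 97.  -30.2] [106.6 -10.2]
[ 0.65628025  0.33056797 -5.0022453 ] [ 0.00525749 -0.05361895 -0.02333894]
```

The lever is held level: its top is at the same depth along the whole arm, and it is aligned with the jaws. Next I'll raise it and measure the jig's stud and dowel from above.

Request:
send_rows(deltas="-0.005 -0.008 -0.03 0; -0.015 -0.02 -0.07 0; -0.025 -0.035 -0.11 0; -0.032 -0.048 -0.15 0; -0.036 -0.053 -0.172 0")

```text
t: 21.15
eef_pos: [0.5523, 0.1003, 0.3049]
tool_rot: [0.002, 0.084, 0.996, 0.0]
contact_force: [0.1, 0.6, -5.3]
gripper_width: 0.107
grasp_force: 108.7
```

Request:
send_rows(deltas="0 0 0 0; 0 0 0 0; 0 0 0 0")

```text
t: 21.45
eef_pos: [0.5494, 0.1019, 0.2998]
tool_rot: [-0.002, 0.083, 0.997, -0.0]
contact_force: [-0.6, 0.6, -5.2]
gripper_width: 0.111
grasp_force: 108.6
```

```bash
cat > jig.py <<'E'
from h import *
p=bot.read_camera("wrist"); P,R=rot(); print(P.round(4),bot.get_obs()["t"])
for q in ["stud_top","dowel_top","jig"]: print(q,lm(p,q))
W=cloud(p); ok=p["depth"]>0
for n,c in (("stud",(.564,-.164)),("dowel",(.5325,.006))):
    r=np.hypot(W[...,0]-c[0],W[...,1]-c[1])
    for lo,hi in ((.03,.043),(.045,.0535),(.0535,.061)):
        k=W[ok&(r<.025)&(W[...,2]>lo)&(W[...,2]<hi)]
        if len(k)>3: print(n,lo,len(k),np.median(k,0).round(4),"box",((k.min(0)+k.max(0))/2).round(4)[:2],(k.max(0)-k.min(0)).round(4)[:2])
k=ok&(W[...,2]>.012)&(W[...,2]<.019)&(abs(W[...,0]-.55)<.08)&(W[...,1]>-.25)&(W[...,1]<.06)
pts=(W[k][:,:2]*1000).astype(np.float32); print("plate",len(pts),cv2.minAreaRect(pts),np.median(W[k][:,2]))
E
python3 jig.py
```

```text
[0.5495 0.1019 0.2999] 21.5
stud_top [([0.5586, -0.1103, -0.0016], 0.59), ([0.558, -0.1632, 0.0542], 0.56)]
dowel_top [([0.5314, 0.0027, 0.0572], 0.45), ([0.4282, -0.1204, -0.0021], 0.26)]
jig [([0.5623, -0.1091, 0.0008], 0.84), ([0.6983, 0.2233, 0.0023], 0.48)]
stud 0.03 333 [ 0.562  -0.1583  0.0394] box [ 0.5633 -0.1649] [0.0292 0.0308]
stud 0.045 57 [ 0.5617 -0.1581  0.0492] box [ 0.5633 -0.1606] [0.0163 0.0093]
stud 0.0535 39 [ 0.5634 -0.1594  0.0549] box [ 0.5637 -0.1629] [0.0156 0.0135]
dowel 0.03 290 [0.5325 0.0082 0.0363] box [0.534  0.0061] [0.0259 0.026 ]
dowel 0.045 14 [0.5321 0.0095 0.0488] box [0.5332 0.0079] [0.0078 0.0052]
dowel 0.0535 21 [0.5338 0.0076 0.0546] box [0.5339 0.006 ] [0.0091 0.0093]
plate 7945 ((552.717041015625, -111.58049011230469), (91.97753143310547, 280.3841552734375), 3.1748204231262207) 0.01602019488107398
```

Stud (0.5635, −0.1645) and dowel (0.534, 0.006) are 173.1 mm apart (173.15 expected), and the jig's x axis is at 93.2°, matching the plate. Before going there, I'll check the clearance of my elbow and forearm from the hanging motor.

```bash
python3 - <<'E'
from h import *
p=bot.read_camera("top"); W=cloud(p); ok=p["depth"]>0
s=W[ok&(W[...,2]>.42)&(W[...,0]>-.1)&(W[...,0]<.65)&(abs(W[...,1])<.45)]
print(len(s))
for y in np.arange(-.4,.3,.04):
    k=s[(s[:,1]>=y)&(s[:,1]<y+.04)]
    o=[]
    for x in np.arange(-.1,.6,.05):
        j=k[(k[:,0]>=x)&(k[:,0]<x+.05)]
        o.append(f"{np.percentile(j[:,2],5):.2f}-{j[:,2].max():.2f}" if len(j)>3 else "    .    ")
    print(f"{y:.2f}"," ".join(o))
E
```

```text
25655
-0.40     .         .         .         .         .         .         .         .         .     0.59-0.63     .     0.56-0.59     .         .    
-0.36     .         .         .         .         .         .         .         .         .     0.59-0.67 0.55-0.68 0.54-0.67     .         .    
-0.32     .         .         .         .         .         .         .         .     0.69-0.77 0.68-0.76     .         .         .         .    
-0.28     .         .         .         .         .         .         .         .         .     0.77-0.78     .         .         .         .    
-0.24     .         .         .         .         .         .         .         .     0.47-0.87 0.78-0.91     .         .         .         .    
-0.20     .         .         .         .         .         .         .         .     0.51-0.87 0.67-0.87     .         .         .         .    
-0.16     .         .         .         .         .     0.83-0.84 0.81-0.84     .     0.67-0.82     .         .         .         .         .    
-0.12     .         .         .         .     0.52-0.52 0.83-0.83 0.80-0
[... 822 characters left out ...]
         .         .         .         .         .         .         .         .         .     0.62-0.67 0.64-0.68 0.64-0.66
0.16     .         .         .         .         .         .         .         .         .         .         .         .         .         .    
0.20     .         .         .         .         .         .         .         .         .         .         .         .         .         .    
0.24     .         .         .         .         .         .         .         .         .         .         .         .         .         .    
0.28     .         .         .         .         .         .         .         .         .         .         .         .         .         .
```

The elbow, near (0.2, −0.15), is already close to the motor (x 0.30–0.40, y −0.25 to −0.13). I'll reconfigure by sweeping left while extended, then retracting and sweeping right at small radius, which unwinds joint 3.

```bash
python3 - <<'E'
from h import *
pol=lambda r,t,z,y:(r*np.cos(np.radians(t)),r*np.sin(np.radians(t)),z,y)
a=[pol(.555,t,.29,80.4) for t in (14,18.5,23,27.5,32)]
b=[pol(.54,36,.28,80.4),pol(.51,38.5,.27,80.4),pol(.47,40,.26,80.4),pol(.43,41,.25,80.4),pol(.39,41,.25,80.4)]
c=[pol(.36,40,.25,80.4),pol(.35,35,.25,76),pol(.35,29,.25,69),pol(.35,23,.25,62),pol(.35,17,.25,55)]
plan([a,b,c])
E
```

```text
from [0.5504 0.1019 0.3012] 80.47
0.0171 0.0299 0.0112 0.07; 0.0361 0.0692 0.0112 0.07; 0.0580 0.1068 0.0112 0.07; 0.0829 0.1426 0.0112 0.07; 0.1105 0.1763 0.0112 0.07
0.0372 0.0173 0.0100 -0.00; 0.0744 0.0111 0.0200 -0.00; 0.1104 -0.0106 0.0300 -0.00; 0.1421 -0.0362 0.0400 -0.00; 0.1675 -0.0671 0.0400 -0.00
0.0142 -0.0272 -0.0000 -0.00; -0.0017 -0.0556 -0.0000 4.40; -0.0260 -0.0830 -0.0000 11.40; -0.0473 -0.1128 -0.0000 18.40; -0.0654 -0.1447 -0.0000 25.40
```

Request:
send_rows(deltas="0.017 0.030 0.011 0; 0.036 0.069 0.011 0; 0.058 0.107 0.011 0; 0.083 0.143 0.011 0; 0.1105 0.176 0.011 0")

```text
t: 22.2
eef_pos: [0.4704, 0.2954, 0.291]
tool_rot: [-0.0, 0.083, 0.997, 0.0]
contact_force: [-0.0, 0.6, -5.9]
gripper_width: 0.113
grasp_force: 108.3
```

Request:
send_rows(deltas="0.037 0.017 0.01 0; 0.074 0.011 0.02 0; 0.110 -0.011 0.03 0; 0.142 -0.036 0.04 0; 0.1675 -0.067 0.04 0")

```text
t: 22.7
eef_pos: [0.292, 0.255, 0.2496]
tool_rot: [-0.001, 0.082, 0.997, -0.001]
contact_force: [0.2, -1.7, -4.6]
gripper_width: 0.117
grasp_force: 108.6
```

```bash
python3 - <<'E'
from h import *
o=bot.get_obs(); print(o["t"],np.round(o["q"],2),np.round(o["eef_pos"],3))
E
```

```text
22.7 [ 0.14  0.05 -1.02  2.12  0.05  1.    0.51] [0.292 0.255 0.25 ]
```

Request:
send_rows(deltas="0.014 -0.027 0 0; -0.002 -0.056 0 4.4; -0.026 -0.083 0 11.4; -0.047 -0.113 0 18.4; -0.065 -0.145 0 25.4")

```text
t: 23.2
eef_pos: [0.3355, 0.1007, 0.2515]
tool_rot: [0.001, 0.302, 0.953, 0.0]
contact_force: [1.9, -0.3, -5.7]
gripper_width: 0.11
grasp_force: 108.7
```

```bash
python3 - <<'E'
from h import *
o=bot.get_obs(); print(o["t"],np.round(o["q"],2),np.round(o["eef_pos"],3))
pol=lambda r,t,z,y:(r*np.cos(np.radians(t)),r*np.sin(np.radians(t)),z,y)
a=[pol(.34,17-i*6,.25,55-8*i) for i in range(1,6)]
b=[pol(.34,-13-i*3,.25,15-8*i) for i in range(1,4)]
plan([a,b])
E
```

```text
23.2 [ 0.39 -0.07 -0.8   2.2  -0.06  0.99  0.58] [0.336 0.101 0.252]
from [0.3355 0.1007 0.2515] 54.81
-0.0192 -0.0303 0.0015 7.81; -0.0435 -0.0563 0.0015 15.81; -0.0651 -0.0846 0.0015 23.81; -0.0835 -0.1151 0.0015 31.81; -0.0986 -0.1473 0.0015 39.81
-0.0155 -0.0088 -0.0000 8.00; -0.0305 -0.0183 -0.0000 16.00; -0.0450 -0.0287 -0.0000 24.00
```

```bash
python3 - <<'E'
from h import *
pol=lambda r,t,z,y:(r*np.cos(np.radians(t)),r*np.sin(np.radians(t)),z,y)
plan([[pol(.38,17,.27,54.8),pol(.43,17,.28,54.8),pol(.48,18,.29,54.8),pol(.52,20,.29,54.8),pol(.55,23,.29,54.8)],
[pol(.55,27.5+4.7*i,.29,54.8) for i in range(5)],
[pol(.55,51+4.7*i,.29,54.8) for i in range(5)]])
E
```

```text
from [0.3355 0.1007 0.2515] 54.81
-0.0168 0.0245 -0.0185 0.01; -0.0474 0.0640 -0.0285 0.01; -0.0714 0.1086 -0.0385 0.01; -0.0807 0.1513 -0.0385 0.01; -0.0737 0.1917 -0.0385 0.01
0.0376 0.0213 -0.0000 -0.00; 0.0785 0.0403 -0.0000 -0.00; 0.1208 0.0559 -0.0000 -0.00; 0.1642 0.0680 -0.0000 -0.00; 0.2085 0.0765 -0.0000 -0.00
0.0448 0.0048 -0.0000 -0.00; 0.0899 0.0060 -0.0000 -0.00; 0.1350 0.0034 -0.0000 -0.00; 0.1796 -0.0028 -0.0000 -0.00; 0.2236 -0.0127 -0.0000 -0.00
```

Request:
send_rows(deltas="-0.017 0.025 -0.018 0; -0.047 0.064 -0.028 0; -0.071 0.109 -0.038 0; -0.081 0.151 -0.038 0; -0.074 0.192 -0.038 0")

```text
t: 23.7
eef_pos: [0.5094, 0.2156, 0.2886]
tool_rot: [0.0, 0.303, 0.953, 0.0]
contact_force: [0.5, -1.2, -4.6]
gripper_width: 0.113
grasp_force: 109.2
```

Request:
send_rows(deltas="0.038 0.021 0 0; 0.078 0.040 0 0; 0.121 0.056 0 0; 0.164 0.068 0 0; 0.2085 0.0765 0 0")

```text
t: 24.2
eef_pos: [0.3775, 0.4002, 0.2889]
tool_rot: [-0.0, 0.301, 0.954, 0.0]
contact_force: [0.5, 1.0, -6.5]
gripper_width: 0.112
grasp_force: 109.4
```

```bash
python3 - <<'E'
from h import *
o=bot.get_obs(); print(o["t"],np.round(o["q"],2),np.round(o["eef_pos"],3))
E
```

```text
24.2 [-0.21  0.35 -0.9   1.75  0.29  1.18 -0.23] [0.377 0.4   0.289]
```

Request:
send_rows(deltas="0.045 0.005 0 0; 0.090 0.006 0 0; 0.135 0.003 0 0; 0.180 -0.003 0 0; 0.2235 -0.0125 0 0")

```text
t: 24.7
eef_pos: [0.1866, 0.5175, 0.289]
tool_rot: [-0.0, 0.301, 0.954, 0.0]
contact_force: [1.6, 0.7, -5.9]
gripper_width: 0.11
grasp_force: 109.4
```

```bash
python3 - <<'E'
from h import *
o=bot.get_obs(); print(o["t"],np.round(o["q"],2),np.round(o["eef_pos"],3))
pol=lambda r,t,z,y:(r*np.cos(np.radians(t)),r*np.sin(np.radians(t)),z,y)
plan([[pol(.50,69,.28,54.8),pol(.45,69,.27,54.8),pol(.40,69,.26,54.8),pol(.36,69,.25,54.8),pol(.34,66,.25,54.8)],
[pol(.34,66-7.*i,.25,54.8) for i in range(1,6)],
[pol(.34,31-6.5*i,.25,54.8-6*i) for i in range(1,6)],
[pol(.34,-1.5-5*i,.25,24.8-7*i) for i in range(1,4)]])
E
```

```text
24.7 [-0.58  0.37 -0.96  1.75  0.32  1.19 -0.66] [0.187 0.517 0.289]
from [0.1866 0.5175 0.289 ] 55.02
-0.0230 -0.0458 0.0090 0.22; -0.0351 -0.0943 0.0190 0.22; -0.0472 -0.1428 0.0290 0.22; -0.0568 -0.1816 0.0390 0.22; -0.0790 -0.1972 0.0390 0.22
-0.0411 0.0056 -0.0000 -0.00; -0.0826 0.0061 -0.0000 -0.00; -0.1239 0.0015 -0.0000 -0.00; -0.1643 -0.0080 -0.0000 -0.00; -0.2032 -0.0224 -0.0000 -0.00
-0.0343 -0.0175 -0.0000 6.00; -0.0665 -0.0388 -0.0000 12.00; -0.0960 -0.0636 -0.0000 18.00; -0.1225 -0.0916 -0.0000 24.00; -0.1457 -0.1224 -0.0000 30.00
-0.0260 -0.0143 -0.0000 7.00; -0.0506 -0.0308 -0.0000 14.00; -0.0738 -0.0494 -0.0000 21.00
```

Request:
send_rows(deltas="-0.023 -0.046 0.009 0; -0.035 -0.094 0.019 0; -0.047 -0.143 0.029 0; -0.057 -0.182 0.039 0; -0.079 -0.197 0.039 0")

```text
t: 25.2
eef_pos: [0.137, 0.3056, 0.248]
tool_rot: [0.001, 0.299, 0.954, -0.003]
contact_force: [1.8, -1.1, -5.4]
gripper_width: 0.11
grasp_force: 109.7
```

Request:
send_rows(deltas="-0.041 0.006 0 0; -0.083 0.006 0 0; -0.124 0.002 0 0; -0.164 -0.008 0 0; -0.203 -0.022 0 0")

```text
t: 25.7
eef_pos: [0.2949, 0.1747, 0.2505]
tool_rot: [0.001, 0.3, 0.954, 0.0]
contact_force: [1.5, 0.4, -5.8]
gripper_width: 0.11
grasp_force: 109.8
```

Request:
send_rows(deltas="-0.034 -0.017 0 6; -0.066 -0.039 0 12; -0.096 -0.064 0 18; -0.1225 -0.092 0 24; -0.146 -0.122 0 30")

```text
t: 26.2
eef_pos: [0.3439, -0.0094, 0.2503]
tool_rot: [0.0, 0.539, 0.843, 0.0]
contact_force: [1.3, 0.0, -5.6]
gripper_width: 0.11
grasp_force: 109.8
```

```bash
python3 - <<'E'
from h import *
o=bot.get_obs(); print(o["t"],np.round(o["q"],2),np.round(o["eef_pos"],3))
E
```

```text
26.2 [ 0.26 -0.09 -0.38  2.23 -0.04  0.99  0.33] [ 0.344 -0.009  0.25 ]
```

Joint 3 went from −0.80 to −0.38. One more cycle should bring the elbow over to the left.

```bash
python3 - <<'E'
from h import *
pol=lambda r,t,z,y:(r*np.cos(np.radians(t)),r*np.sin(np.radians(t)),z,y)
Y=24.9
plan([[pol(.38,0,.27,Y),pol(.43,2,.28,Y),pol(.47,5,.29,Y),pol(.51,8.5,.29,Y),pol(.54,12.5,.29,Y)],
[pol(.55,17.+4.7*i,.29,Y) for i in range(5)],
[pol(.55,40.5+4.7*i,.29,Y) for i in range(5)],
[pol(.55,63.5,.29,Y),pol(.51,66,.28,Y),pol(.46,67,.27,Y),pol(.41,67,.26,Y),pol(.36,67,.25,Y)],
[pol(.34,62-7*i,.25,Y) for i in range(0,5)],
[pol(.34,34-7*i,.25,Y) for i in range(1,6)]])
E
```

```text
from [ 0.3439 -0.0094  0.2503] 24.83
-0.0066 0.0367 -0.0197 -0.07; -0.0138 0.0881 -0.0297 -0.07; -0.0064 0.1340 -0.0397 -0.07; 0.0096 0.1813 -0.0397 -0.07; 0.0377 0.2194 -0.0397 -0.07
0.0404 0.0174 -0.0000 -0.00; 0.0853 0.0217 -0.0000 -0.00; 0.1304 0.0224 -0.0000 -0.00; 0.1754 0.0194 -0.0000 -0.00; 0.2200 0.0127 -0.0000 -0.00
0.0439 -0.0103 -0.0000 -0.00; 0.0868 -0.0242 -0.0000 -0.00; 0.1284 -0.0416 -0.0000 -0.00; 0.1685 -0.0623 -0.0000 -0.00; 0.2067 -0.0863 -0.0000 -0.00
0.0324 -0.0240 -0.0000 -0.00; 0.0245 -0.0695 0.0100 -0.00; -0.0023 -0.1125 0.0200 -0.00; -0.0359 -0.1496 0.0300 -0.00; -0.0694 -0.1867 0.0400 -0.00
-0.0363 0.0041 -0.0000 -0.00; -0.0708 0.0270 -0.0000 -0.00; -0.1080 0.0456 -0.0000 -0.00; -0.1471 0.0596 -0.0000 -0.00; -0.1876 0.0686 -0.0000 -0.00
-0.0413 0.0041 -0.0000 -0.00; -0.0828 0.0030 -0.0000 -0.00; -0.1239 -0.0030 -0.0000 -0.00; -0.1639 -0.0141 -0.0000 -0.00; -0.2023 -0.0299 -0.0000 -0.00
```

Request:
send_rows(deltas="-0.007 0.037 -0.020 0; -0.014 0.088 -0.030 0; -0.006 0.134 -0.040 0; 0.010 0.181 -0.040 0; 0.038 0.219 -0.040 0")

```text
t: 26.7
eef_pos: [0.5288, 0.119, 0.29]
tool_rot: [0.001, 0.539, 0.843, 0.0]
contact_force: [0.4, 0.3, -5.7]
gripper_width: 0.11
grasp_force: 109.9
```

Request:
send_rows(deltas="0.040 0.017 0 0; 0.085 0.022 0 0; 0.130 0.022 0 0; 0.175 0.019 0 0; 0.220 0.013 0 0")

```text
t: 27.2
eef_pos: [0.4436, 0.3255, 0.2898]
tool_rot: [-0.0, 0.537, 0.844, -0.0]
contact_force: [0.8, 0.2, -5.6]
gripper_width: 0.111
grasp_force: 110.0
```

Request:
send_rows(deltas="0.044 -0.010 0 0; 0.087 -0.024 0 0; 0.128 -0.042 0 0; 0.1685 -0.062 0 0; 0.207 -0.086 0 0")

```text
t: 27.7
eef_pos: [0.2776, 0.4762, 0.2899]
tool_rot: [-0.0, 0.537, 0.843, 0.0]
contact_force: [0.4, 0.9, -4.6]
gripper_width: 0.109
grasp_force: 110.0
```

Request:
send_rows(deltas="0.032 -0.024 0 0; 0.0245 -0.070 0.01 0; -0.002 -0.1125 0.02 0; -0.036 -0.150 0.03 0; -0.069 -0.187 0.04 0")

```text
t: 28.2
eef_pos: [0.1386, 0.3346, 0.2499]
tool_rot: [-0.0, 0.536, 0.844, -0.0]
contact_force: [0.2, -0.8, -4.3]
gripper_width: 0.109
grasp_force: 109.9
```

Request:
send_rows(deltas="-0.036 0.004 0 0; -0.071 0.027 0 0; -0.108 0.046 0 0; -0.147 0.060 0 0; -0.188 0.069 0 0")

```text
t: 28.7
eef_pos: [0.2833, 0.1944, 0.2512]
tool_rot: [0.0, 0.537, 0.844, 0.001]
contact_force: [1.8, 0.1, -5.7]
gripper_width: 0.115
grasp_force: 110.1
```

Request:
send_rows(deltas="-0.041 0.004 0 0; -0.083 0.003 0 0; -0.124 -0.003 0 0; -0.164 -0.014 0 0; -0.202 -0.030 0 0")

```text
t: 29.2
eef_pos: [0.341, -0.002, 0.251]
tool_rot: [0.001, 0.537, 0.844, 0.0]
contact_force: [1.5, 0.4, -5.1]
gripper_width: 0.112
grasp_force: 110.1
```

```bash
python3 - <<'E'
from h import *
o=bot.get_obs(); print(o["t"],np.round(o["q"],2),np.round(o["eef_pos"],3))
pol=lambda r,t,z,y:(r*np.cos(np.radians(t)),r*np.sin(np.radians(t)),z,y)
plan([[pol(.34,-6,.25,18),pol(.355,-10,.25,12),pol(.39,-11,.25,6),pol(.43,-11,.24,3.2),pol(.47,-11,.23,3.2)]])
E
```

```text
29.2 [-0.07 -0.11 -0.1   2.25 -0.01  1.    0.28] [ 0.341 -0.002  0.251]
from [ 0.341 -0.002  0.251] 25.07
-0.0291 -0.0168 0.0010 7.07; -0.0576 -0.0175 0.0010 13.07; -0.0833 0.0072 0.0010 19.07; -0.1068 0.0395 0.0110 21.87; -0.1304 0.0719 0.0210 21.87
```

The geometry still looks tight, so I'll run the same proven cycle once more. It starts from the same pose.

Request:
send_rows(deltas="-0.007 0.037 -0.020 0; -0.014 0.088 -0.030 0; -0.006 0.134 -0.040 0; 0.010 0.181 -0.040 0; 0.038 0.219 -0.040 0")

```text
t: 29.7
eef_pos: [0.5256, 0.1267, 0.2907]
tool_rot: [0.001, 0.538, 0.843, 0.0]
contact_force: [1.0, -0.5, -5.7]
gripper_width: 0.109
grasp_force: 110.1
```

Request:
send_rows(deltas="0.040 0.017 0 0; 0.085 0.022 0 0; 0.130 0.022 0 0; 0.175 0.019 0 0; 0.220 0.013 0 0")

```text
t: 30.2
eef_pos: [0.4404, 0.3331, 0.2904]
tool_rot: [-0.0, 0.537, 0.844, -0.0]
contact_force: [0.6, -0.2, -5.6]
gripper_width: 0.109
grasp_force: 110.1
```

Request:
send_rows(deltas="0.044 -0.010 0 0; 0.087 -0.024 0 0; 0.128 -0.042 0 0; 0.1685 -0.062 0 0; 0.207 -0.086 0 0")

```text
t: 30.7
eef_pos: [0.2743, 0.4838, 0.2905]
tool_rot: [-0.0, 0.537, 0.844, -0.0]
contact_force: [0.6, 1.0, -5.6]
gripper_width: 0.112
grasp_force: 110.1
```

Request:
send_rows(deltas="0.032 -0.024 0 0; 0.0245 -0.070 0.01 0; -0.002 -0.1125 0.02 0; -0.036 -0.150 0.03 0; -0.069 -0.187 0.04 0")

```text
t: 31.2
eef_pos: [0.1355, 0.3421, 0.2506]
tool_rot: [0.0, 0.536, 0.844, -0.0]
contact_force: [-0.8, -0.3, -4.4]
gripper_width: 0.111
grasp_force: 110.1
```

Request:
send_rows(deltas="-0.036 0.004 0 0; -0.071 0.027 0 0; -0.108 0.046 0 0; -0.147 0.060 0 0; -0.188 0.069 0 0")

```text
t: 31.7
eef_pos: [0.2803, 0.2019, 0.2518]
tool_rot: [0.0, 0.537, 0.844, 0.001]
contact_force: [1.0, -0.6, -5.1]
gripper_width: 0.118
grasp_force: 110.3
```

Request:
send_rows(deltas="-0.041 0.004 0 0; -0.083 0.003 0 0; -0.124 -0.003 0 0; -0.164 -0.014 0 0; -0.202 -0.030 0 0")

```text
t: 32.2
eef_pos: [0.3379, 0.0054, 0.2517]
tool_rot: [0.001, 0.537, 0.844, 0.0]
contact_force: [0.8, -0.6, -5.5]
gripper_width: 0.112
grasp_force: 110.3
```

```bash
python3 - <<'E'
from h import *
o=bot.get_obs(); print(o["t"],np.round(o["q"],2),np.round(o["eef_pos"],3))
pol=lambda r,t,z,y:(r*np.cos(np.radians(t)),r*np.sin(np.radians(t)),z,y)
plan([[pol(.34,-6,.25,18),pol(.355,-10,.25,12),pol(.39,-11,.25,6),pol(.43,-11,.24,3.2),pol(.47,-11,.23,3.2)]])
E
```

```text
32.2 [-0.36 -0.14  0.15  2.27  0.02  1.01  0.21] [0.338 0.005 0.252]
from [0.3379 0.0054 0.2517] 25.06
-0.0372 -0.0171 0.0017 7.06; -0.0657 -0.0178 0.0017 13.06; -0.0913 0.0069 0.0017 19.06; -0.1149 0.0392 0.0117 21.86; -0.1384 0.0715 0.0217 21.86
```

Joint 3 is now +0.15, with the elbow on the left, away from the motor. Next I'll move to hover above the pins.

Request:
send_rows(deltas="-0.037 -0.017 0 7; -0.065 -0.018 0 13; -0.091 0.007 0 19; -0.115 0.039 0.01 21.9; -0.138 0.072 0.02 21.9")

```text
t: 32.7
eef_pos: [0.4626, -0.0883, 0.2315]
tool_rot: [0.001, 0.688, 0.726, 0.001]
contact_force: [-0.3, 0.8, -4.1]
gripper_width: 0.109
grasp_force: 110.3
```

```bash
python3 - <<'E'
from h import *
o=bot.get_obs(); print(o["t"],np.round(o["q"],2),np.round(o["eef_pos"],3))
plan([[(.49,-.095,.21,3.2),(.52,-.101,.18,3.2),(.545,-.105,.155,3.2),(.5602,-.1066,.14,3.2),(.5602,-.1066,.14,3.2)]])
p=bot.read_camera("top"); W=cloud(p)
s=W[(p["depth"]>0)&(W[...,2]>.42)&(W[...,0]>-.1)&(W[...,0]<.65)&(abs(W[...,1])<.45)]
for y in np.arange(-.28,.1,.03):
    k=s[(s[:,1]>=y)&(s[:,1]<y+.03)]
    o=[]
    for x in np.arange(.05,.5,.05):
        j=k[(k[:,0]>=x)&(k[:,0]<x+.05)]
        o.append(f"{np.percentile(j[:,2],5):.2f}-{j[:,2].max():.2f}" if len(j)>3 else "    .    ")
    print(f"{y:.2f}"," ".join(o))
E
```

```text
32.7 [-0.23  0.14  0.31  2.05 -0.05  0.95  0.17] [ 0.463 -0.088  0.231]
from [ 0.4626 -0.0883  0.2315] 3.04
-0.0082 0.0270 0.0215 -0.16; -0.0158 0.0566 0.0515 -0.16; -0.0211 0.0814 0.0765 -0.16; -0.0235 0.0965 0.0915 -0.16; -0.0235 0.0965 0.0915 -0.16
-0.28     .         .         .         .         .         .         .         .         .    
-0.25     .         .         .         .         .     0.78-0.87 0.78-0.82     .         .    
-0.22     .         .         .         .         .     0.47-0.87 0.70-0.91     .         .    
-0.19     .         .         .         .         .     0.67-0.87 0.67-0.86     .         .    
-0.16     .         .         .         .         .     0.67-0.82     .         .     0.57-0.61
-0.13     .         .     0.74-0.76 0.73-0.77 0.69-0.73 0.66-0.74 0.62-0.67 0.61-0.64 0.57-0.61
-0.10     .         .     0.77-0.80 0.74-0.79 0.71-0.75 0.68-0.72 0.65-0.68 0.61-0.65 0.58-0.61
-0.07 0.44-0.45     .     0.79-0.81 0.76-0.79 0.72-0.76 0.68-0.72 0.63-0.69 0.58-0.65 0.54-0.61
-0.04 0.43-0.55 0.54-0.55 0.74-0.81 0.73-0.79 0.69-0.75 0.65-0.71 0.58-0.66 0.54-0.61 0.53-0.58
-0.01 0.43-0.55     .     0.73-0.79 0.74-0.76     .         .         .         .         .    
0.02 0.42-0.46     .         .         .         .         .         .         .         .    
0.05     .         .         .         .         .         .         .         .         .    
0.08     .         .         .         .         .         .         .         .         .
```

The forearm's right edge (y ≈ −0.12) is only 1–3 cm from the motor. Another cycle will widen the gap.

```bash
python3 - <<'E'
from h import *
pol=lambda r,t,z,y:(r*np.cos(np.radians(t)),r*np.sin(np.radians(t)),z,y)
Y=3.0
plan([[pol(.48,-6.5,.26,Y),pol(.5,-2,.28,Y),pol(.53,2.5,.29,Y),pol(.55,7,.29,Y),pol(.55,11.7,.29,Y)],
[pol(.55,16.4+4.7*i,.29,Y) for i in range(5)],
[pol(.55,39.9+4.7*i,.29,Y) for i in range(5)],
[pol(.55,63.,.29,Y),pol(.51,65.5,.28,Y),pol(.46,67,.27,Y),pol(.41,67,.26,Y),pol(.36,67,.25,Y)],
[pol(.34,62-7*i,.25,Y) for i in range(0,5)],
[pol(.34,34-7*i,.25,Y) for i in range(1,6)],
[pol(.34,-6,.25,Y),pol(.355,-10,.25,Y),pol(.39,-11,.25,Y),pol(.43,-11,.24,Y),pol(.47,-11,.23,Y)]])
E
```

```text
from [ 0.4689 -0.0884  0.2298] 3.21
0.0336 0.0099 -0.0302 0.21; 0.0692 0.0347 -0.0502 0.21; 0.1080 0.0668 -0.0602 0.21; 0.1509 0.0856 -0.0602 0.21; 0.1958 0.0808 -0.0602 0.21
0.0443 -0.0086 -0.0000 -0.00; 0.0877 -0.0209 -0.0000 -0.00; 0.1299 -0.0366 -0.0000 -0.00; 0.1708 -0.0558 -0.0000 -0.00; 0.2099 -0.0783 -0.0000 -0.00
0.0371 -0.0256 -0.0000 -0.00; 0.0721 -0.0541 -0.0000 -0.00; 0.1045 -0.0854 -0.0000 -0.00; 0.1343 -0.1193 -0.0000 -0.00; 0.1613 -0.1555 -0.0000 -0.00
0.0220 -0.0349 -0.0000 -0.00; -0.0020 -0.0744 0.0100 -0.00; -0.0409 -0.1083 0.0200 -0.00; -0.0858 -0.1302 0.0300 -0.00; -0.1308 -0.1521 0.0400 -0.00
-0.0321 0.0173 -0.0000 -0.00; -0.0556 0.0515 -0.0000 -0.00; -0.0831 0.0826 -0.0000 -0.00; -0.1142 0.1101 -0.0000 -0.00; -0.1485 0.1336 -0.0000 -0.00
-0.0368 0.0192 -0.0000 -0.00; -0.0757 0.0337 -0.0000 -0.00; -0.1161 0.0434 -0.0000 -0.00; -0.1573 0.0481 -0.0000 -0.00; -0.1988 0.0477 -0.0000 -0.00
-0.0295 -0.0034 -0.0000 -0.00; -0.0561 0.0067 -0.0000 -0.00; -0.0706 0.0392 -0.0000 -0.00; -0.0803 0.0781 0.0100 -0.00; -0.0900 0.1169 0.0200 -0.00
```

Request:
send_rows(deltas="0.034 0.010 -0.030 0; 0.069 0.035 -0.050 0; 0.108 0.067 -0.060 0; 0.151 0.086 -0.060 0; 0.196 0.081 -0.060 0")

```text
t: 33.25
eef_pos: [0.5338, 0.1149, 0.2917]
tool_rot: [0.001, 0.688, 0.726, 0.001]
contact_force: [-0.3, 0.1, -5.4]
gripper_width: 0.11
grasp_force: 110.4
```

Request:
send_rows(deltas="0.044 -0.009 0 0; 0.088 -0.021 0 0; 0.130 -0.037 0 0; 0.171 -0.056 0 0; 0.210 -0.078 0 0")

```text
t: 33.75
eef_pos: [0.4405, 0.3199, 0.2911]
tool_rot: [-0.0, 0.687, 0.726, -0.0]
contact_force: [-0.1, -0.4, -6.0]
gripper_width: 0.113
grasp_force: 110.4
```

Request:
send_rows(deltas="0.037 -0.026 0 0; 0.072 -0.054 0 0; 0.1045 -0.085 0 0; 0.134 -0.119 0 0; 0.161 -0.1555 0 0")

```text
t: 34.25
eef_pos: [0.2759, 0.4714, 0.2911]
tool_rot: [0.0, 0.687, 0.726, -0.0]
contact_force: [-0.3, 1.6, -6.1]
gripper_width: 0.113
grasp_force: 110.4
```

Request:
send_rows(deltas="0.022 -0.035 0 0; -0.002 -0.074 0.01 0; -0.041 -0.108 0.02 0; -0.086 -0.130 0.03 0; -0.131 -0.152 0.04 0")

```text
t: 34.75
eef_pos: [0.1334, 0.3337, 0.2516]
tool_rot: [0.0, 0.687, 0.727, -0.0]
contact_force: [-0.4, -0.4, -4.3]
gripper_width: 0.115
grasp_force: 110.4
```

Request:
send_rows(deltas="-0.032 0.017 0 0; -0.056 0.0515 0 0; -0.083 0.083 0 0; -0.114 0.110 0 0; -0.1485 0.134 0 0")

```text
t: 35.25
eef_pos: [0.2779, 0.1935, 0.2527]
tool_rot: [0.0, 0.687, 0.727, 0.001]
contact_force: [0.4, 1.1, -6.1]
gripper_width: 0.112
grasp_force: 110.6
```

Request:
send_rows(deltas="-0.037 0.019 0 0; -0.076 0.034 0 0; -0.116 0.043 0 0; -0.157 0.048 0 0; -0.199 0.048 0 0")

```text
t: 35.75
eef_pos: [0.3361, -0.0032, 0.2527]
tool_rot: [0.0, 0.687, 0.726, 0.001]
contact_force: [-0.1, 0.4, -5.3]
gripper_width: 0.113
grasp_force: 110.6
```

Request:
send_rows(deltas="-0.0295 -0.003 0 0; -0.056 0.007 0 0; -0.071 0.039 0 0; -0.080 0.078 0.01 0; -0.090 0.117 0.02 0")

```text
t: 36.25
eef_pos: [0.4593, -0.0852, 0.2326]
tool_rot: [0.001, 0.687, 0.727, 0.001]
contact_force: [-0.4, 1.2, -4.4]
gripper_width: 0.112
grasp_force: 110.6
```

```bash
python3 - <<'E'
from h import *
o=bot.get_obs(); print(o["t"],np.round(o["q"],2),np.round(o["eef_pos"],3))
plan([[(.49,-.095,.21,3.2),(.52,-.101,.18,3.2),(.545,-.105,.155,3.2),(.5602,-.1066,.14,3.2),(.5602,-.1066,.14,3.2)]])
p=bot.read_camera("top"); W=cloud(p)
s=W[(p["depth"]>0)&(W[...,2]>.42)&(W[...,0]>-.1)&(W[...,0]<.65)&(abs(W[...,1])<.45)]
for y in np.arange(-.22,.1,.03):
    k=s[(s[:,1]>=y)&(s[:,1]<y+.03)]
    o=[]
    for x in np.arange(.15,.5,.05):
        j=k[(k[:,0]>=x)&(k[:,0]<x+.05)]
        o.append(f"{np.percentile(j[:,2],5):.2f}-{j[:,2].max():.2f}" if len(j)>3 else "    .    ")
    print(f"{y:.2f}"," ".join(o))
E
```

```text
36.25 [-0.64  0.16  0.77  2.08 -0.14  0.95  0.27] [ 0.459 -0.085  0.233]
from [ 0.4593 -0.0852  0.2326] 3.2
-0.0115 0.0301 0.0226 -0.00; -0.0191 0.0597 0.0526 -0.00; -0.0245 0.0845 0.0776 -0.00; -0.0270 0.0996 0.0926 -0.00; -0.0270 0.0996 0.0926 -0.00
-0.22     .         .         .     0.47-0.87 0.71-0.91     .         .    
-0.19     .         .         .     0.67-0.86 0.67-0.86     .         .    
-0.16     .         .         .     0.67-0.82     .         .     0.57-0.60
-0.13     .         .         .     0.65-0.74 0.61-0.65 0.61-0.63 0.57-0.61
-0.10 0.74-0.77 0.73-0.78 0.70-0.74 0.67-0.71 0.64-0.68 0.61-0.65 0.57-0.61
-0.07 0.77-0.80 0.75-0.79 0.72-0.76 0.68-0.72 0.64-0.69 0.61-0.65 0.55-0.62
-0.04 0.79-0.81 0.76-0.80 0.71-0.76 0.66-0.72 0.61-0.68 0.55-0.63 0.54-0.59
-0.01 0.74-0.81 0.73-0.79 0.69-0.74 0.67-0.68     .         .         .    
0.02 0.77-0.80     .         .         .         .         .         .    
0.05     .         .         .         .         .         .         .    
0.08     .         .         .         .         .         .         .
```

Request:
send_rows(deltas="-0.011 0.030 0.022 0; -0.019 0.060 0.052 0; -0.0245 0.085 0.078 0; -0.027 0.0995 0.0925 0; -0.027 0.0995 0.0925 0")

```text
t: 36.8
eef_pos: [0.5586, -0.1058, 0.1373]
tool_rot: [-0.001, 0.687, 0.727, -0.001]
contact_force: [-1.5, 0.2, -5.5]
gripper_width: 0.11
grasp_force: 110.4
```

Request:
send_rows(deltas="0 0 0 0; 0 0 0 0; 0 0 0 0")

```text
t: 37.1
eef_pos: [0.558, -0.1066, 0.141]
tool_rot: [0.0, 0.688, 0.726, 0.001]
contact_force: [0.1, 0.0, -5.8]
gripper_width: 0.111
grasp_force: 110.4
```

```bash
cat > fin.py <<'E'
from lev import *
p=lev(); o=bot.get_obs(); print(o["contact_force"].round(2),o["torque"].round(3))
W=cloud(p); ok=p["depth"]>0
P,R=rot()
for n in ["top","scene"]:
    q=bot.read_camera(n)
    for k in ["big_bore","small_bore","balance","stud_top","dowel_top"]: print(n,k,lm(q,k)[:1])
    if n=="top":
        V=cloud(q); zz=V[...,2]
        m=bot.masks_of(q,"lever")
        if m:
            T=(V[m[0]["mask"]&(q["depth"]>0)]-P)@R*1000
            T=T[abs(T[:,2])<25]; print("toplever",len(T),T[:,:2].min(0).round(1),T[:,:2].max(0).round(1),"eye",T[T[:,0]>100].mean(0).round(1) if (T[:,0]>100).any() else None,"hub",T[T[:,0]<-35].mean(0).round(1) if (T[:,0]<-35).any() else None)
plan([[(.5602,-.1066,.0828,3.2)]])
E
python3 fin.py
```

```text
[ 0.5581 -0.1066  0.1409] [[-0.055, 0.999, 0.001], [0.999, 0.055, 0.001], [0.001, 0.002, -1.0]] 37.15 [-0.43  0.49  0.67  1.94 -0.41  0.84  0.51]
median z -11.830682048432918 n 10670
balance [0.557, -0.1038, 0.143] 0.75 [ 2.9 -0.9 -2.1]
big_bore [0.5624, -0.1595, 0.1305] 0.6 [-53.    1.4  10.4]
10 509 [-4.7  0.6  6.4] -11.8
20 567 [-5.   0.7  6.3] -11.8
30 601 [-4.4  1.1  6.6] -11.8
40 623 [-4.3  1.1  6.5] -11.8
50 787 [-8.9 -0.9  6. ] -11.8
60 897 [-15.5  -7.1   1.1] -11.8
70 964 [-21.8 -13.6  -5.6] -11.9
80 920 [-24.2 -18.3 -11.9] -11.7
90 956 [-24.1 -18.5 -13.2] -11.8
100 847 [-26.7 -18.6 -10.1] -13.3
110 9 [-6.7 -6.4 -6.1] 4.9
eye 1140 [ 97. -28.] [107.   -8.7]
[-1.03 -0.17 -5.39] [-0.047 -0.025 -0.011]
top big_bore [([0.6878, 0.2863, -0.003], 0.54)]
top small_bore [([0.5328, 0.0087, 0.1313], 0.58)]
top balance [([0.5551, -0.1023, 0.1401], 0.52)]
top stud_top []
top dowel_top []
toplever 213 [ 29.3 -33.8] [129.7   4.6] eye [115.8 -20.6 -11.8] hub None
scene big_bore [([0.559, -0.1627, 0.1302], 0.95)]
scene small_bore [([0.5278, 0.0054, 0.1288], 0.86)]
scene balance [([0.5571, -0.1047, 0.1458], 0.68)]
scene stud_top [([0.5647, -0.163, 0.0594], 0.57)]
scene dowel_top []
from [ 0.5582 -0.1069  0.1399] 3.12
0.0001 0.0020 0.0571 -0.08
```

```bash
cat > rel.py <<'E'
from h import *
p=bot.read_camera("wrist"); P,R=rot(); W=cloud(p); ok=(p["depth"]>0)&(W[...,2]>.0125)&(W[...,2]<.0195)
T=(W[ok]-P)@R*1000; print(P.round(4),len(T),bot.get_obs()["t"])
T=T[(abs(T[:,1])<75)&(T[:,0]<150)]
a=[];b=[]
for x in range(-20,140,10):
    k=T[(T[:,0]>=x)&(T[:,0]<x+10)][:,1]
    if len(k)>30: print(x,len(k),k.min().round(1),k.max().round(1))
for y in range(-60,60,10):
    k=T[(T[:,1]>=y)&(T[:,1]<y+10)][:,0]
    if len(k)>20: print("y",y,len(k),k.max().round(1))
for n,c in (("dowel",(.534,.006)),):
    W2=W[(p["depth"]>0)&(np.hypot(W[...,0]-c[0],W[...,1]-c[1])<.02)&(W[...,2]>.03)&(W[...,2]<.06)]
    if len(W2): print(n,len(W2),((W2-P)@R*1000).min(0).round(1),((W2-P)@R*1000).max(0).round(1))
E
python3 rel.py
```

```text
[ 0.5582 -0.1069  0.1399] 19990 38.05
-20 743 -51.8 39.2
-10 780 -51.8 39.1
0 818 -51.8 39.5
10 850 -52.0 39.2
20 851 -51.7 39.4
30 817 -51.9 39.0
40 828 -51.7 39.5
50 853 -51.9 39.0
60 915 -51.8 39.5
70 924 -51.7 39.0
80 993 -50.9 39.3
90 1007 -24.8 39.3
100 731 -5.0 39.1
110 750 -24.1 39.3
120 677 -21.6 39.3
130 465 -14.5 39.1
y -60 279 80.6
y -50 1817 79.1
y -40 1476 63.6
y -30 1261 120.6
y -20 1125 135.0
y -10 871 135.1
y 0 1515 135.0
y 10 2335 135.1
y 20 2633 135.0
y 30 2419 135.0
dowel 763 [100.6 -23.2  83.2] [126.1  -5.1 109.8]
```

Seen by the same camera, the plate and bush put the jig origin at (−1.6, +1.7) mm in the tool frame. The lever sits at (+0.4, +0.9) and the angle is aligned. I'll correct that and descend to 15 mm clear.

Request:
send_rows(deltas="-0.0005 0.0003 0.015 0; -0.001 0.0006 0.03 0; -0.0018 0.0008 0.042 0; -0.0018 0.0008 0.052 0; -0.0018 0.0008 0.057 0")

```text
t: 38.55
eef_pos: [0.5582, -0.1086, 0.0812]
tool_rot: [-0.001, 0.688, 0.726, -0.001]
contact_force: [-0.1, -0.0, -6.0]
gripper_width: 0.108
grasp_force: 110.8
```

Request:
send_rows(deltas="0 0 0 0; 0 0 0 0; 0 0 0 0; 0 0 0 0; 0 0 0 0")

```text
t: 39.05
eef_pos: [0.5593, -0.1086, 0.0833]
tool_rot: [0.0, 0.688, 0.726, 0.0]
contact_force: [0.2, 0.4, -6.3]
gripper_width: 0.106
grasp_force: 110.8
```

```bash
python3 rel.py; python3 - <<'E'
from lev import *
p=lev(); o=bot.get_obs(); print(o["contact_force"],np.abs(o["joint_vel"]).max())
for n in ["top","scene"]:
    q=bot.read_camera(n)
    for k in ["small_bore","stud_top","big_bore","mallet"]: print(n,k,lm(q,k)[:1])
E
```

```text
[ 0.5592 -0.1085  0.0832] 28521 39.1
-20 1216 -52.7 37.9
-10 1270 -52.5 38.2
0 1326 -52.7 38.3
10 1386 -52.7 38.3
20 1477 -52.8 38.4
30 1506 -52.8 38.2
40 1501 -52.5 38.2
50 1554 -52.8 38.5
60 1598 -52.9 38.2
70 1723 -52.8 38.2
80 1827 -52.7 38.4
90 1874 -52.9 38.2
100 1653 -52.9 38.3
110 1591 -52.9 38.2
120 814 -52.6 38.1
y -60 921 126.5
y -50 4004 126.3
y -40 2475 80.5
y -30 1794 65.5
y -20 1746 99.4
y -10 1255 126.2
y 0 2163 126.5
y 10 3473 126.4
y 20 3613 126.2
y 30 3055 126.6
dowel 452 [102.5 -17.1  42. ] [121.   -6.1  53. ]
[ 0.5592 -0.1085  0.0831] [[-0.054, 0.999, 0.0], [0.999, 0.054, 0.0], [0.0, 0.0, -1.0]] 39.15 [-0.37  0.58  0.61  1.97 -0.48  0.74  0.57]
median z -11.857503299075344 n 10726
balance [0.5596, -0.1046, 0.0858] 0.61 [ 3.9  0.6 -2.7]
big_bore [0.5619, -0.1611, 0.0691] 0.83 [-52.6  -0.2  14. ]
10 474 [-4.1  1.2  6.1] -11.9
20 569 [-4.5  0.8  6.5] -11.8
30 596 [-4.3  1.2  6.7] -11.8
40 630 [-4.2  1.2  6.3] -11.9
50 779 [-8.8 -0.8  6.1] -11.8
60 912 [-15.4  -7.1   1.2] -11.9
70 979 [-22.  -13.7  -5.4] -11.8
80 904 [-23.8 -18.1 -11.8] -11.8
90 958 [-24.2 -18.4 -13.1] -11.8
100 856 [-26.7 -18.4 -10. ] -13.3
110 9 [-6.8 -6.4 -6. ] 4.8
eye 1152 [ 97.  -28.1] [107.3  -8.3]
[ 0.50963802  0.37555822 -5.24281573] 0.0009566256665224403
top small_bore [([0.5337, 0.0069, 0.0706], 0.47)]
top stud_top []
top big_bore []
top mallet [([0.5521, 0.2999, -0.0022], 0.88)]
scene small_bore [([0.5277, 0.0069, 0.0723], 0.63)]
scene stud_top [([0.5617, -0.1631, 0.0577], 0.79)]
scene big_bore [([0.5616, -0.1655, 0.0741], 0.89)]
scene mallet [([0.5546, 0.2985, 0.0021], 0.49)]
```

The lever is level and still, its underside is about 0.071 m up (15 mm above the pins), and it is lined up within about 1–2 mm. Handing in.

```bash
python3 -c "
from station import bot
print(bot.hand_in())"
```

```text
the job is handed in; nothing more can be done
None
```

The job is handed in at about 39 s: the dowel measured home, the mallet is back on the bench, and the lever is held level about 15 mm above the pins, both bores lined up to within about 1–2 mm by my measurements; I viewed 11 pictures against your limit of 10.

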